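Clamp the carved blocks in the spring press

ROBOT

A 6-joint arm with a two-finger parallel gripper is mounted at the origin on the work surface. World frame = base frame: x ahead of the robot, y to its left, z up, the work surface at z = 0. Lengths are in mm, angles in rad, forces in N, time in s.
With the tool pointing down it reaches from about 275 to 1000 mm from the base axis. Payload 8.4 kg.
Tool frame: the origin (TCP) lies midway between the tips of the shut fingers; the grasp point (between the pads) lies 19 mm behind it (r.grip_point_offset is the distance from the TCP to the grasp point, in mm); z points along the fingers, y is the line along which they close (so a half turn about z gives the same grasp; the last joint's range is limited). The gripper opens to 85 mm and grips with 20 to 120 N. Pads are 22 mm wide; open, the fingers measure 114 mm over their backs; the gripper's body (76 mm by 85 mm) begins 54 mm behind the grasp point. The pads swing forward as they close: fully open they stand 13 mm farther back than shut.
Start: joints at [-0.002, 0.353, 1.633, -0, 1.155, -0.002], TCP at [625.002, -0, 202.381] pointing down, gripper open.
Joint ranges: [-2.63, 2.63], [-0.92, 2.1], [0.06, 2.66], [-1.3, 4.44], [0, 2.69], [-3.02, 3.02]. Speed limits (rad/s): [2.22, 2.22, 2.79, 3.14, 3.14, 3.14].

INTERFACE

Orientations are given as [roll, pitch, yaw] about the fixed x, y, z axes, in that order (R = Rz(yaw) Ry(pitch) Rx(roll)).
In Python, from rig import r gives the robot as it stands. The module is installed in compiled form; this text tells all that it offers.
- The arm moves only by the shell command python3 -m creep 'ROWS' [FORCE]. ROWS is text: rows parted by semicolons, each of 7 numbers parted by spaces: the turn, a rotation vector about the tool's x, y, z in degrees, then the shift along the tool's x, y, z in m, then the closure in counts, from 0 (fully open) to 255 (shut). A call has 1 to 8 rows; each row is the pose to reach, as a shift and turn from the pose commanded when the call began, along the tool's axes at that moment; what a row does not reach only later rows make up. A row lasts 1/8 s, in which the tool goes at most 62.5 mm and 10.7 degrees, less where a joint would pass 70% of its speed; a pose out of reach is approached as far as the arm can. A call with a gripper value outside its range is refused whole. The fingers move at their own pace and stop on an object; FORCE is the grip in N (left out, the last holds). Time passes only in rows, so rows that repeat a pose let the fingers close. It gives the time, the measured TCP pose, the force, the opening and the grip force at its end, in the units of the state.
- r.sense(): the state, without advancing time (a new reading comes with each control period).
- r.grab_frame(name): name is "scene" or "side" or "wrist"; returns a dict with "img" (420x560x3 uint8, red, green, blue), "range_z" (420x560 float32, mm along the optical axis (not along the pixel's ray), 0 where there is no reading), "K" (3x3 intrinsics, pixels), "D" ([k1, k2, p1, p2, k3] as OpenCV has them; the pictures are not rectified), "world_from_camera" (4x4, takes a point from camera to world coordinates). Camera axes: x right, y up, looking along -z (the intrinsics and any distortion apply to the point x, -y, -z); pixel columns grow to the right and rows downward; lengths in mm; the calibration is good to about 2 mm. A picture is of the moment at which its call begins.
- r.sign_off(): hands the job in; it is judged then, once.
The state is a dict: "clock": time; "qpos": joint angles; "qvel": joint speeds; "joint_efforts": joint torques, N m; "eef_pos": TCP position; "tcp_rot": TCP orientation; "contact_force": force on the tool from outside, world axes, zero at the start; "wrist_torque": the same for the moment, N m; "opening": opening from 0.0 (shut) to 1.0 (fully open); "grasp_force": force on a finger pad.
Only numpy, scipy, OpenCV 4.12 (cv2) and the standard library are available. Lean on these libraries where they do the work, as an engineer would, in place of code of your own. Each camera call takes 0.05 s, during which the arm holds its last target. There are 200 camera calls.

TASK

Put the carved printing blocks away flat in the spring press: first swing the spring bar up against its spring, slide it along its hinge behind the catch post so that it stays up by itself, and let go. Then pile every block that is on the table squarely on the middle of the rubber pad, long sides along the hinge, largest at the bottom, letting go of each one and pressing it down firmly from above with closed fingers, so that it lies flat, before you add the next. Last, free the bar from the post and bring it down so that it clamps the pile, leaving the tools around it where they are.

Things in the scene. Friction and masses are not known exactly. Their poses are not given: they have to be found in the camera images.
- press: spring press fixed to the table: dark wooden base board (165 mm in x, 270 in y, 16 thick; x from -50 to +115 mm, with a 150 mm wide tongue on to x = -115), black rubber pad, sprung steel bar hinged along its +x side. Origin on the table under the pad's middle; z up; +x points from the pad to the hinge, +y along the hinge towards the catch post
- pad (a point): middle of the top of the rubber pad, 20 mm above the table; the pad is 54 mm in the press's x and 134 mm in its y, flat, no rim: the blocks are piled here
- hinge (a point): middle of the hinge axis (parallel to the press's y), 85 mm in +x from the pad's middle, 50 mm above the table; fixed (it does not shift with the bar)
- catch (a point): middle of the back (+x) end face of the lug at the top of the steel catch post, 159 mm above the table. The post is an upright 12 x 26 mm (x, y) 60 mm in x, 112 mm in y from the press's origin, its top at 171 mm; the lug, 24 mm high, points 18 mm back (+x). With the bar wound past 1.7 rad and slid 15 mm or more to +y (25 is good), its +y arm rests against this face
- bail (a joint): angle of the spring bar (rad): 0 lying level towards -x (lower stop, as at the start), pi/2 upright, upper stop 1.95. A damped torsion spring drives it to 0: about 3 N at the handle when level, 7 N upright; let go, it shuts in about a second. Latched it rests at about 1.6. To free a latched bar, wind it to about 1.75, slide it back to 0, then lower it
- shift (a joint): how far the bar is slid along its hinge towards +y (m), 0 to 0.028, 0 at the start; stays where left (2 N friction, more while the bar leans on the post). Below about 0.006 the bar's +y arm swings freely past the inner side of the post; with the bar down the post blocks further sliding
- bar_grip (a point): middle of the bar's handle, an 18 mm thick round rubber grip 166 mm long, parallel to the hinge, 160 mm from its axis; free on both sides, so it can be pinched from above (it turns between the fingers as the bar swings). Two straight 10 mm square arms, 176 mm apart, join it to the hinge
- rod (a point): middle of the bar's 12 mm thick cross rod, which presses the pile: parallel to the hinge and 85 mm from its axis, in one plane with the handle, so it comes down on the middle of the pile
- block_a: carved cherry wood printing block, the largest of the four sizes: 48 mm in its own x, 130 mm in its own y, 14 mm thick; origin at its centre; the carved lines are on its +z face, but either face may lie up. May be absent
- block_b: carved cherry wood printing block, the second largest of the four sizes: 48 mm in its own x, 110 mm in its own y, 14 mm thick; origin at its centre; the carved lines are on its +z face, but either face may lie up. May be absent
- block_c: carved cherry wood printing block, the third largest of the four sizes: 48 mm in its own x, 90 mm in its own y, 14 mm thick; origin at its centre; the carved lines are on its +z face, but either face may lie up. May be absent
- block_d: carved cherry wood printing block, the smallest of the four sizes: 48 mm in its own x, 66 mm in its own y, 14 mm thick; origin at its centre; the carved lines are on its +z face, but either face may lie up. Always there
- whetstone: bystander, not to be disturbed: green whetstone, 190 x 70 x 28 mm; origin at the middle of its underside
- mallet: bystander, not to be disturbed: mallet with a rubber handle and wooden head, about 240 mm long; origin at the middle of its underside
- guide: bystander, not to be disturbed: grey plastic L-shaped registration guide block, 90 mm long, 30 mm high; origin at the middle of its underside
- saucer: bystander, not to be disturbed: stainless steel mixing saucer, 90 mm across, 25 mm high; origin at the middle of its underside
Things that resemble listed ones, but are neither listed nor needed, are in the scene too. What is shaped like the block_c but white is not meant. Leave any purple look-alike of the block_b alone.

How it is judged:
By the outcome, as a careful person would: the job done as asked, in the order asked, and still so for the second after the job is handed in, with the robot touching nothing.
Of block_a, block_b, block_c only 2 to 3 are there at a start; the rules pass over those that are not, and their reading is None.
At some moment in a run one of block_d may be knocked a few centimetres aside while the robot is not near it.
Once in a run the grip may slacken for a moment while it holds something.
It also fails if it takes over 210 s, if anything falls off the work surface, if the arm or the gripper's body presses on something with over 40 N, if the wrist force passes 120 N, or if a joint passes its speed limit or range.

## Working session

There is one attempt and no reset: what is moved stays moved. The work goes in short steps, Python scripts to look and compute and a shell command to move; the robot and the scene stay as the last step left them, time stands still between calls to the robot, and variables do not carry over. Pictures are saved under pics/ and viewed, at most 14 in all, crops included, and the job is handed in when it is done.

```bash
mkdir -p pics; ls; cat > h.py <<'E'
import numpy as np, cv2
from rig import r
from scipy.spatial.transform import Rotation as R
def save(f,n): cv2.imwrite('pics/'+n, f['img'][:,:,::-1])
def cloud(f):
    """world xyz (mm) for each pixel"""
    h,w=f['range_z'].shape
    u,v=np.meshgrid(np.arange(w),np.arange(h))
    p=cv2.undistortPoints(np.stack([u,v],-1).reshape(-1,1,2).astype(np.float64),f['K'],np.array(f['D'],float)).reshape(h,w,2)
    z=f['range_z'].astype(float)
    c=np.stack([p[...,0]*z,-p[...,1]*z,-z,np.ones_like(z)],-1)
    W=(c@np.array(f['world_from_camera']).T)[...,:3]
    W[z==0]=np.nan
    return W
E
python3 - <<'E'
from h import *
s=r.sense();print(s)
for n in ("scene","side"):
    f=r.grab_frame(n);save(f,n+'0.png');np.savez('pics/'+n+'0.npz',**f);print(np.round(f['world_from_camera'],2))
E
```

```text
pics
{'clock': 0.0, 'qpos': array([-2.41053849e-03,  3.53644102e-01,  1.63414930e+00,  1.62524705e-05,
        1.15518224e+00, -2.40441661e-03]), 'qvel': array([ 0.001003  , -0.00130295, -0.0003675 ,  0.0005144 ,  0.00015247,
       -0.00018036]), 'joint_efforts': array([-2.03471049e-03, -6.05236173e+01, -3.42063046e+01, -2.62302356e-04,
        9.48130677e-03,  3.61521288e-06]), 'eef_pos': array([6.24481156e+02, 1.90868406e-04, 2.01657741e+02]), 'tcp_rot': array([-3.14020971e+00, -1.81850145e-05,  1.57078362e+00]), 'contact_force': array([ 0.0770491 , -0.62511738,  0.01017507]), 'wrist_torque': array([ 0.02734013, -0.02204485, -0.00786636]), 'grasp_force': 0.0, 'opening': 1.0007779611863696}
[[-7.20000e-01 -4.90000e-01  4.90000e-01  1.21204e+03]
 [ 6.90000e-01 -4.90000e-01  5.30000e-01  7.81220e+02]
 [-1.00000e-02  7.20000e-01  6.90000e-01  1.10272e+03]
 [ 0.00000e+00  0.00000e+00  0.00000e+00  1.00000e+00]]
[[ 1.0000e+00  5.0000e-02 -8.0000e-02  4.5928e+02]
 [-1.0000e-01  6.3000e-01 -7.7000e-01 -8.1438e+02]
 [ 1.0000e-02  7.7000e-01  6.4000e-01  7.8694e+02]
 [ 0.0000e+00  0.0000e+00  0.0000e+00  1.0000e+00]]
```

View pics/scene0.png

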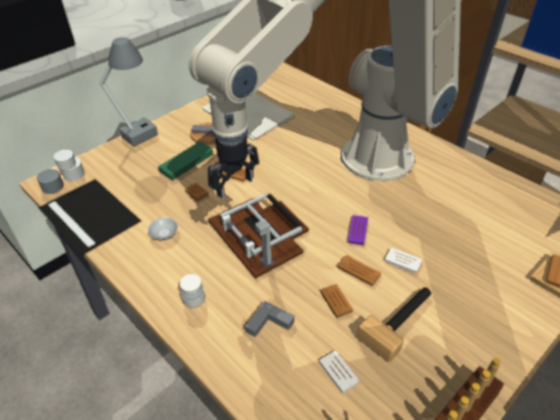

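View pics/side0.png

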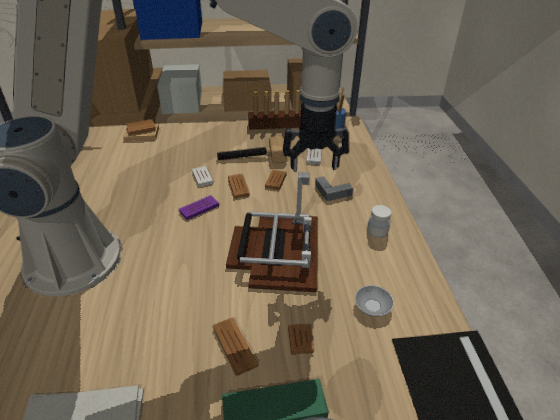

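Scene shows the press near the middle at (258,232), and in the side view wood blocks at (238,186), (275,180), (235,345) and (301,338). The ones to leave are the whites at (203,176) and (314,157), and the purple at (199,208). A brown thing at (141,128) lies far off, to be checked. Next I measure them.

```bash
cat >> h.py <<'E'
def find(f,lo=9,hi=19,amin=60,box=None):
    """flat things whose top is at lo..hi mm: pixel, rect in world, hsv"""
    W=cloud(f);m=((W[...,2]>lo)&(W[...,2]<hi)&(np.abs(W[...,1])<700)&(W[...,0]>150)).astype(np.uint8)
    hsv=cv2.cvtColor(f['img'],cv2.COLOR_RGB2HSV)
    m=cv2.morphologyEx(m,cv2.MORPH_OPEN,np.ones((3,3)))
    n,l,st,c=cv2.connectedComponentsWithStats(m,connectivity=4)
    out=[]
    for i in range(1,n):
        if st[i,4]<amin: continue
        P=W[l==i];q=cv2.minAreaRect(P[:,:2].astype(np.float32))
        (cx,cy),(a,b),t=q
        if a>b: t+=90;a,b=b,a   # t = direction of short side, deg
        t=(t+90)%180-90
        print('px',np.round(c[i]),'n',st[i,4],'xy',round(cx),round(cy),'short',round(a),'long',round(b),'shortdir',round(t),'z',np.round(np.nanmedian(P[:,2]),1),'hsv',np.median(hsv[l==i],0))
E
python3 - <<'E'
from h import *
for n in ("scene","side"):
    f=dict(np.load('pics/'+n+'0.npz'));print(n);find(f)
    W=cloud(f); 
    print('post top?'); m=(W[...,2]>120)&(W[...,2]<178)&(np.hypot(W[...,0]-625,W[...,1])<250)
    m2=(W[...,2]>120)&(W[...,2]<178)
    nn,l,st,c=cv2.connectedComponentsWithStats(m2.astype(np.uint8))
    for i in range(1,nn):
        if st[i,4]>25: print(np.round(c[i]),st[i,4],np.nanmedian(W[l==i],0).round(),np.nanmax(W[l==i][:,2]).round())
E
```

```text
scene
px [255. 127.] n 105 xy 190 -413 short 53 long 100 shortdir -35 z 12.7 hsv [ 28.  23. 141.]
px [203. 137.] n 174 xy 367 -510 short 58 long 92 shortdir 38 z 13.2 hsv [ 14. 138. 110.]
px [196. 190.] n 148 xy 561 -293 short 46 long 71 shortdir 5 z 15.5 hsv [ 15. 164.  97.]
px [403. 260.] n 395 xy 327 347 short 53 long 90 shortdir 16 z 15.2 hsv [ 23.  18. 225.]
px [365. 273.] n 308 xy 440 301 short 50 long 76 shortdir 14 z 15.3 hsv [ 14. 165. 160.]
px [336. 300.] n 499 xy 562 308 short 50 long 90 shortdir -20 z 14.8 hsv [ 14. 165. 153.]
px [339. 371.] n 719 xy 708 443 short 50 long 93 shortdir -12 z 15.5 hsv [ 23.  20. 203.]
post top?
[184.  26.] 1209 [   34. -1040.   155.] 178.0
[361.  11.] 770 [-626. -602.  146.] 178.0
[476.  18.] 386 [-901. -200.  149.] 178.0
[518.  15.] 84 [-987.  -64.  171.] 178.0
[518.  60.] 594 [-650.  115.  166.] 178.0
[53. 76.] 1516 [  635. -1040.   153.] 178.0
[115. 102.] 68 [ 565. -723.  149.] 177.0
[381. 132.] 786 [ 61.  43. 149.] 178.0
[263. 228.] 213 [614.  96. 166.] 178.0
[494. 364.] 100 [523. 691. 136.] 149.0
[484. 377.] 102 [562. 692. 135.] 149.0
[
[... 1253 characters left out ...]
shortdir 63 z 10.6 hsv [ 26.  19. 160.]
px [ 99. 410.] n 75 xy 164 -422 short 16 long 32 shortdir 23 z 10.7 hsv [ 26.  19. 139.]
px [113. 415.] n 71 xy 192 -434 short 13 long 28 shortdir -79 z 10.6 hsv [26. 20. 99.]
post top?
[8. 3.] 112 [-1094.  2387.   142.] 166.0
[522.  21.] 898 [2158. 1627.  148.] 178.0
[193.  44.] 2412 [ 311. 1204.  172.] 178.0
[360.  44.] 121 [1041. 1189.  155.] 178.0
[341.  96.] 57 [827. 625. 148.] 175.0
[255.  94.] 27 [517. 684. 131.] 143.0
[266.  94.] 31 [558. 684. 130.] 143.0
[277.  94.] 26 [599. 685. 132.] 145.0
[287.  93.] 31 [637. 686. 131.] 143.0
[298.  93.] 28 [677. 685. 133.] 143.0
[303. 180.] 188 [609.  77. 164.] 174.0
[ 58. 229.] 1547 [ 34. -62. 148.] 178.0
```

```bash
python3 - <<'E'
from h import *
fs=[dict(np.load('pics/%s0.npz'%n)) for n in ("scene","side")]
fw=r.grab_frame("wrist");save(fw,'w0.png');np.savez('pics/w0.npz',**fw)
print(np.round(fw['world_from_camera'],2), fw['K'])
for n,f in zip(("scene","side","wrist"),fs+[fw]):
    P=cloud(f).reshape(-1,3);near=np.hypot(P[:,0]-550,P[:,1]+20)<230
    for lo,hi in ((13,19),(47,62),(150,173)):
        Q=P[near&(P[:,2]>lo)&(P[:,2]<hi)].astype(np.float32)
        if len(Q)>10:
            print(n,lo,len(Q),cv2.minAreaRect(Q[:,:2]),np.median(Q,0))
f=fs[1];W=cloud(f);print('far brown',W[128,141],W[122,141],W[132,131]);f=fs[0];W=cloud(f);print(W[268,555])
E
```

```text
[[ 1.0000e+00 -0.0000e+00  0.0000e+00  6.2562e+02]
 [ 0.0000e+00  9.5000e-01  3.1000e-01  7.8600e+01]
 [-0.0000e+00 -3.1000e-01  9.5000e-01  3.7394e+02]
 [ 0.0000e+00  0.0000e+00  0.0000e+00  1.0000e+00]] [[362.34107051   0.         273.48835255]
 [  0.         362.34107051 208.41336616]
 [  0.           0.           1.        ]]Traceback (most recent call last):
  File "<stdin>", line 10, in <module>
cv2.error: OpenCV(4.12.0) /io/opencv/modules/imgproc/src/convhull.cpp:143: error: (-215:Assertion failed) total >= 0 && (depth == CV_32F || depth == CV_32S) in function 'convexHull'
```

View pics/w0.png

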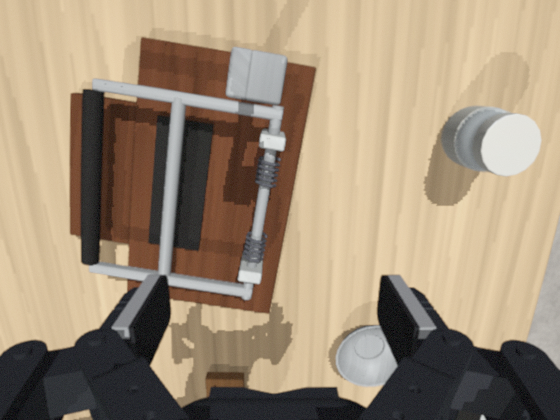

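The wrist view shows the whole press: handle from (92,92) to (91,262), hinge axis from (275,112) to (248,292), post top at (258,75), pad at (182,184). Now its pose.

```bash
python3 - <<'E'
from h import *
f=dict(np.load('pics/w0.npz'));W=cloud(f)
P=W.reshape(-1,3);near=np.hypot(P[:,0]-550,P[:,1]+20)<230
for lo,hi in ((13,18.5),(51,62),(166,178)):
    Q=P[near&(P[:,2]>lo)&(P[:,2]<hi)].astype(np.float32)
    print(lo,len(Q),cv2.minAreaRect(np.ascontiguousarray(Q[:,:2])),np.median(Q,0))
hsv=cv2.cvtColor(f['img'],cv2.COLOR_RGB2HSV)
def c(m,name):
    Q=W[m];q=np.ascontiguousarray(Q[:,:2],dtype=np.float32);print(name,len(q),cv2.minAreaRect(q),np.median(Q,0).round(1))
dark=(hsv[...,2]<60)&(hsv[...,1]<140);Z=W[...,2]
n=np.hypot(W[...,0]-550,W[...,1]+20)<230
yy,xx=np.mgrid[:420,:560];
c(dark&n&(Z>40)&(Z<65)&(xx<110),'handle')
c(dark&n&(Z>18)&(Z<23)&(xx<225)&(xx>145),'pad')
for (u,v) in [(141,39),(315,68),(268,312),(128,290)]:
    # board corners on plane z=16
    p=cv2.undistortPoints(np.array([[[u,v]]],float),f['K'],np.array(f['D'],float)).ravel()
    T=f['world_from_camera'];d=T[:3,:3]@np.array([p[0],-p[1],-1]);o=T[:3,3];print((o+d*(16-o[2])/d[2]).round(1))
side=dict(np.load('pics/side0.npz'));V=cloud(side);print('far brown',V[128,141],V[122,141],V[132,131]);print(cloud(dict(np.load('pics/scene0.npz')))[268,555])
E
```

```text
13 29857 ((528.829833984375, -11.2073974609375), (269.5675964355469, 230.85861206054688), 80.3266372680664) [555.86395    4.904804  16.793638]
51 11469 ((534.510986328125, -13.293914794921875), (190.96336364746094, 178.94822692871094), 80.6631088256836) [527.46674     6.9268484  55.819405 ]
166 2837 ((615.5814208984375, 87.02778625488281), (26.149063110351562, 30.44746971130371), 80.28724670410156) [615.74255  87.16303 171.58788]
handle 3389 ((456.6063537597656, 0.9357147216796875), (164.66307067871094, 16.550762176513672), 80.62417602539062) [459.8  11.2  58. ]
pad 4756 ((529.1072998046875, -11.293304443359375), (135.06668090820312, 54.02587890625), 80.32536315917969) [537.5  -6.   20.8]
[503.  127.1  16. ]
[663.5 100.8  16. ]
[ 618.6 -161.5   16. ]
[ 459.8 -133.9   16. ]
far brown [ 85.36719146 642.03607908  36.35007885] [ 76.15406596 696.65504275  33.67728693] [ 48.61745211 630.28322276  27.90948414]
[ 87.50028941 649.25315282  39.7038246 ]
```

Press origin is (529,-11.2) with yaw -9.6°. The post checks: lug top predicted (615.7,87.7), measured (615.6,87.0). The handle and pad also fit.

Could be taken for a wanted block, with side-view pixels:
- **Whites:** (203,176) and (314,157), excluded.
- **Purple:** (199,208), excluded.
- **Brown thing:** (141,128), raised 30–36 mm and far off, excluded.
- **Chosen:** a (235,345) 133 mm long, b (238,186) 115 mm, c (275,180) 93 mm, d (301,338) 67 mm. All are 48–50 mm wide.

I check the choice in one crop and move over the handle.

```bash
python3 - <<'E'
from h import *
i=cv2.imread('pics/side0.png');a=cv2.resize(i[110:225,120:350],None,fx=2.5,fy=2.5,interpolation=2);b=cv2.resize(i[305:385,190:350],(575,288),interpolation=2)
cv2.imwrite('pics/crop0.png',np.vstack([a,b]))
E
python3 -m creep '0 0 9.6 0.001 -0.170 0 110;0 0 9.6 0.001 -0.170 0 110;0 0 9.6 0.001 -0.170 0.05 110;0 0 9.6 0.001 -0.170 0.1 110;0 0 9.6 0.001 -0.170 0.1 110;0 0 9.6 0.001 -0.170 0.1 110' 60
```

```text
clock: 0.9
eef_pos: [456.5, 1.0, 103.7]
tcp_rot: [3.14, -0.0, 1.403]
contact_force: [0.6, 0.1, 0.7]
opening: 0.568
grasp_force: 0.0
```

View pics/crop0.png

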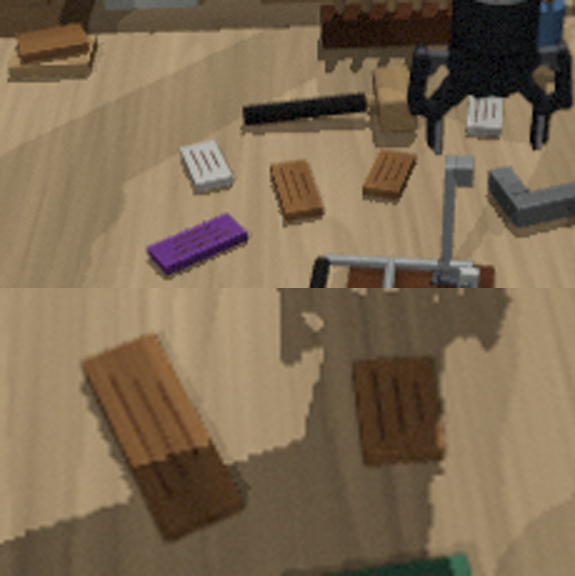

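The crop shows carved cherry blocks b, c above and a, d below. White and purple are distinct, and the brown one at top left (55,42) lies on a box, not on the table. Now I grip the handle.

```bash
python3 -m creep '0 0 0 0 -0.001 0.04 110;0 0 0 0 -0.001 0.072 110;0 0 0 0 -0.001 0.072 110;0 0 0 0 -0.001 0.072 255;0 0 0 0 -0.001 0.072 255;0 0 0 0 -0.001 0.072 255;0 0 0 0 -0.001 0.072 255;0 0 0 0 -0.001 0.072 255' 90
```

```text
clock: 1.9
eef_pos: [454.1, 1.2, 30.6]
tcp_rot: [3.141, -0.0, 1.403]
contact_force: [-0.6, -0.8, 0.0]
opening: 0.002
grasp_force: 0.0
```

```bash
python3 - <<'E'
from h import *
fw=r.grab_frame("wrist");save(fw,'w1.png')
s=r.sense();print(s['opening'],s['grasp_force'],s['eef_pos'],s['clock'])
E
```

```text
-7.818644699299042e-05 0.0 [454.0265671    1.16891516  30.46577187] 1.95
```

View pics/w1.png

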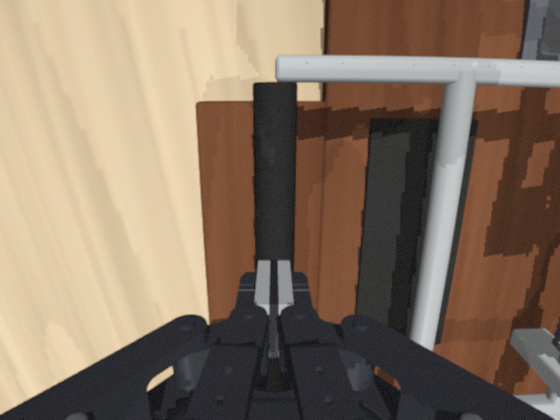

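The fingers at (273,270) are shut although they stand over the handle at (275,200), so I check the handle's height against the fingers.

```bash
python3 - <<'E'
from h import *
fw=r.grab_frame("wrist");W=cloud(fw)
for (u,v) in [(275,110),(275,160),(275,210),(275,245),(275,258),(267,270),(273,270),(282,270),(267,290),(273,300),(300,70),(450,160),(320,180)]: print(u,v,W[v,u].round(1))
f=dict(np.load('pics/w0.npz'));W=cloud(f);print(W[100,92],W[180,91],W[250,91],W[120,178],W[230,170],W[95,170])
E
```

```text
275 110 [467.3  72.2  59. ]
275 160 [464.2  53.3  60.3]
275 210 [460.7  32.4  59.1]
275 245 [458.1  17.1  59.9]
275 258 [457.1  11.2  60.3]
267 270 [454.1  13.   73.8]
273 270 [456.5  12.6  73.9]
282 270 [460.   11.7  73.3]
267 290 [454.4  12.8  88.9]
273 300 [456.5  12.5  95.4]
300 70 [479.2  85.2  56.4]
450 160 [535.7  40.7  55.6]
320 180 [484.6  31.3  17.3]
[470.78500776  74.02863705  59.01282724] [459.80908961   4.27777517  59.0235128 ] [448.67306419 -65.07828312  58.63790875] [542.83334833  56.34146787  56.28101771] [527.05207425 -45.27054272  55.55136697] [537.37849052  77.136306    55.81369578]
```

```bash
python3 - <<'E'
from h import *
f=r.grab_frame("side");g=r.grab_frame("scene")
a=cv2.resize(f['img'][140:290,170:350],(480,400),interpolation=2);b=cv2.resize(g['img'][110:290,160:340],(400,400)[:2],interpolation=2)
cv2.imwrite('pics/s1.png',np.hstack([a,b])[:, :800,::-1])
E
```

```text
(no output)
```

View pics/s1.png

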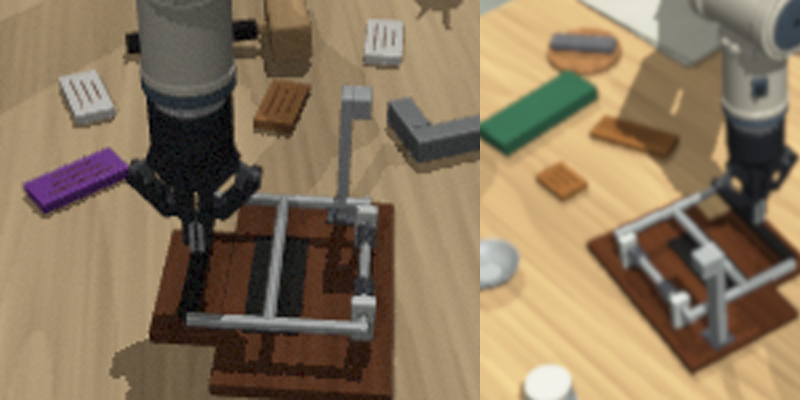

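```bash
python3 - <<'E'
from h import *
f=r.grab_frame("side");W=cloud(f)
for v in range(215,246,2): print(v,[W[v,u].round(0).tolist() for u in (240,244,248)], f['img'][v,244])
w=r.grab_frame("wrist");V=cloud(w)
m=(V[...,2]>62)&(V[...,2]<120)&(abs(V[...,0]-456)<40)&(abs(V[...,1]-5)<15)
print('finger lowest',np.sort(V[m][:,2])[:20].round(1), V[m][:,0].min(),V[m][:,0].max())
for v in range(256,275,2): print(v,[V[v,u].round(0).tolist() for u in (262,268,274,280,286)])
E
```

```text
215 [[445.0, -14.0, 129.0], [454.0, -17.0, 131.0], [464.0, -18.0, 132.0]] [64 56 45]
217 [[444.0, -7.0, 117.0], [454.0, -9.0, 118.0], [464.0, -19.0, 125.0]] [48 46 36]
219 [[444.0, -7.0, 111.0], [454.0, -12.0, 114.0], [464.0, -14.0, 115.0]] [32 26 30]
221 [[444.0, -11.0, 107.0], [454.0, -10.0, 106.0], [463.0, -14.0, 108.0]] [19 23 20]
223 [[443.0, -9.0, 99.0], [453.0, -8.0, 98.0], [463.0, -8.0, 97.0]] [43 44 43]
225 [[443.0, -4.0, 88.0], [453.0, -8.0, 91.0], [463.0, -5.0, 88.0]] [85 85 85]
227 [[443.0, -3.0, 81.0], [453.0, -8.0, 85.0], [463.0, -4.0, 80.0]] [70 70 70]
229 [[442.0, -4.0, 75.0], [452.0, -8.0, 78.0], [462.0, -7.0, 76.0]] [68 69 68]
231 [[442.0, -5.0, 69.0], [452.0, -11.0, 74.0], [462.0, -6.0, 68.0]] [56 57 56]
233 [[440.0, 46.0, 17.0], [452.0, -10.0, 67.0], [462.0, 2.0, 55.0]] [56 57 59]
235 [[440.0, 38.0, 17.0], [451.0, -9.0, 58.0], [462.0, 37.0, 15.0]] [17 19 16]
237 [[440.0, 30.0, 16.0], [451.0, -19.0, 60.0], [461.0, 29.0, 16.0]] [10  7 13]
239 [[440.0, 21.0, 17.0], [451.0, -24.0, 58.0], [461.0, 21.0, 16.0]] [21 22 17]
241 [[441.0, -29.0, 57.0], [451.0, -31.0, 58.0], 
[... 741 characters left out ...]
459.0, 12.0, 66.0], [462.0, 11.0, 66.0]]
264 [[452.0, 13.0, 67.0], [454.0, 12.0, 67.0], [457.0, 12.0, 68.0], [459.0, 11.0, 66.0], [462.0, 11.0, 68.0]]
266 [[452.0, 13.0, 70.0], [454.0, 13.0, 70.0], [457.0, 12.0, 69.0], [459.0, 12.0, 70.0], [462.0, 11.0, 69.0]]
268 [[452.0, 13.0, 71.0], [454.0, 12.0, 70.0], [457.0, 13.0, 72.0], [459.0, 11.0, 70.0], [462.0, 11.0, 71.0]]
270 [[452.0, 13.0, 73.0], [455.0, 13.0, 74.0], [457.0, 13.0, 74.0], [459.0, 12.0, 73.0], [461.0, 11.0, 73.0]]
272 [[452.0, 13.0, 74.0], [454.0, 13.0, 75.0], [457.0, 12.0, 75.0], [459.0, 11.0, 74.0], [461.0, 11.0, 74.0]]
274 [[452.0, 13.0, 76.0], [454.0, 12.0, 76.0], [457.0, 12.0, 76.0], [459.0, 12.0, 76.0], [461.0, 12.0, 77.0]]
```

From both views the shut fingertips end at z≈60, just above the handle's top at 59, although the pose reads 30.5. I test this by touch, lowering gently.

```bash
python3 -c "
from rig import r;print(r.grip_point_offset)"; python3 -m creep '0 0 0 0 0 0.002 255;0 0 0 0 0 0.002 255'; python3 -m creep '0 0 0 0 0 0.002 255;0 0 0 0 0 0.002 255'
```

```text
18.700000000000003
clock: 2.45
eef_pos: [454.1, 1.2, 28.5]
tcp_rot: [3.142, -0.0, 1.403]
contact_force: [-2.0, 0.0, 7.0]
opening: 0.003
grasp_force: 3.8
clock: 2.7
eef_pos: [454.2, 1.2, 27.0]
tcp_rot: [3.141, -0.0, 1.403]
contact_force: [-4.0, 0.7, 17.5]
opening: 0.002
grasp_force: 8.7
```

Confirmed: the tips touch the handle (z 59) at a reading of about 29, so the real tip height is reading + 30 mm here. I regrip 30 mm lower.

```bash
python3 -m creep '0 0 0 0 0.001 -0.04 110;0 0 0 0 0.001 -0.04 110;0 0 0 0 0.001 -0.04 110;0 0 0 0 0.001 -0.04 110;0 0 0 0 0.001 -0.02 110;0 0 0 0 0.001 0.025 110;0 0 0 0 0.001 0.025 110' 90; python3 -m creep '0 0 0 0 0 0 255;0 0 0 0 0 0 255;0 0 0 0 0 0 255;0 0 0 0 0 0 255;0 0 0 0 0 0 255' 90
```

```text
clock: 3.58
eef_pos: [451.7, 1.0, -1.3]
tcp_rot: [-3.134, 0.001, 1.403]
contact_force: [-0.6, 0.3, -0.1]
opening: 0.566
grasp_force: 0.0
clock: 4.2
eef_pos: [454.5, 1.1, 2.2]
tcp_rot: [-3.141, -0.0, 1.403]
contact_force: [-5.2, 1.7, 5.2]
opening: 0.18
grasp_force: 88.0
```

```bash
python3 -m creep '0 0 0 0 0.001 -0.019 255;0 0 0 0 0.005 -0.038 255;0 0 0 0 0.010 -0.056 255;0 0 0 0 0.018 -0.074 255;0 0 0 0 0.028 -0.090 255;0 0 0 0 0.040 -0.1055 255;0 0 0 0 0.053 -0.119 255;0 0 0 0 0.068 -0.131 255' 100
```

```text
clock: 5.2
eef_pos: [509.3, -8.7, 131.4]
tcp_rot: [-3.116, 0.001, 1.402]
contact_force: [-44.4, 9.5, 31.8]
opening: 0.169
grasp_force: 98.0
```

```bash
python3 -m creep '0 0 0 0 0 0 255;0 0 0 0 0 0 255'; python3 - <<'E'
from h import *
w=r.grab_frame("wrist");V=cloud(w);save(w,'w2.png')
f=r.grab_frame("side");W=cloud(f);o=np.array([529,-11.2]);c,s=np.cos(-.168),np.sin(-.168)
for X in (V,W):
    L=np.stack([(X[...,0]-o[0])*c+(X[...,1]-o[1])*s,-(X[...,0]-o[0])*s+(X[...,1]-o[1])*c,X[...,2]],-1)
    for lo,hi in ((83,94),(-94,-83)):
        q=L[(L[...,1]>lo)&(L[...,1]<hi)&(L[...,2]>70)&(L[...,2]<220)&(L[...,0]>-60)&(L[...,0]<60)]
        if len(q)>20: print(len(q),np.polyfit(q[:,0],q[:,2],1),q.min(0).round(),q.max(0).round())
    q=L[(abs(L[...,1])<75)&(abs(L[...,1])>50)&(L[...,2]>70)&(L[...,2]<230)&(L[...,0]>-60)&(L[...,0]<60)]
    print('handle',len(q),np.median(q,0),q.max(0))
E
```

```text
clock: 5.45
eef_pos: [510.0, -8.7, 131.9]
tcp_rot: [-3.119, 0.001, 1.402]
contact_force: [-41.4, 9.1, 33.7]
opening: 0.178
grasp_force: 98.6
3617 [ -1.12248112 157.15362784] [-21.  83.  88.] [ 60.  93. 177.]
handle 4893 [-15.05351244  62.90706089 179.42358732] [ 36.10387922  74.98827809 183.18862773]
53 [ -1.19707849 152.99751765] [-3. 83. 74.] [ 60.  92. 158.]
221 [ -1.17093976 151.06887619] [-28. -94.  71.] [ 59. -83. 180.]
handle 134 [-12.74278789 -55.5256628  175.52571019] [ 33.4663427   73.38808321 183.73370795]
```

View pics/w2.png

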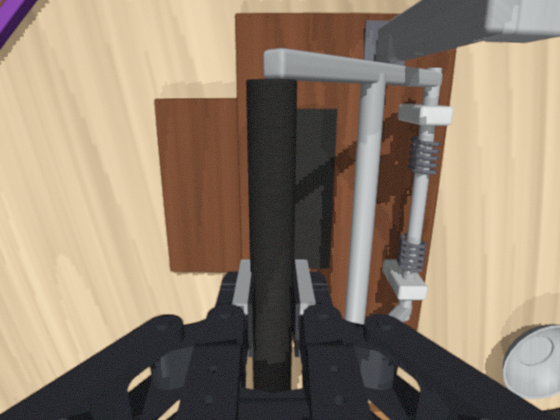

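The handle (250–300, 80–390) is held between the fingers and the bar is about half up. There is a 55 N outward force, so I ease the command outward and see.

```bash
python3 -m creep '0 0 0 0 -0.004 -0.003 255;0 0 0 0 -0.008 -0.006 255;0 0 0 0 -0.008 -0.006 255' ; python3 - <<'E'
from h import *
w=r.grab_frame("wrist");V=cloud(w);
o=np.array([529,-11.2]);c,s=np.cos(-.168),np.sin(-.168)
X=V;L=np.stack([(X[...,0]-o[0])*c+(X[...,1]-o[1])*s,-(X[...,0]-o[0])*s+(X[...,1]-o[1])*c,X[...,2]],-1)
q=L[100:250,255:290].reshape(-1,3);print(q.min(0),q.max(0),np.median(q,0))
for v in (255,262,270,280,290,300,320,340): print(v,[L[v,u].round().tolist() for u in (243,272,303)])
print(r.sense()['wrist_torque'])
E
```

```text
clock: 5.92
eef_pos: [516.5, -9.2, 138.7]
tcp_rot: [3.136, -0.0, 1.404]
contact_force: [7.6, -0.9, -16.9]
opening: 0.169
grasp_force: 100.2
[nan nan nan] [nan nan nan] [nan nan nan]
255 [[-39.0, -60.0, 16.0], [-13.0, 21.0, 187.0], [15.0, -58.0, 21.0]]
262 [[-25.0, 11.0, 174.0], [-13.0, 17.0, 186.0], [0.0, 11.0, 174.0]]
270 [[-24.0, 11.0, 181.0], [-13.0, 14.0, 187.0], [-1.0, 11.0, 182.0]]
280 [[-24.0, 11.0, 189.0], [-13.0, 9.0, 186.0], [-1.0, 11.0, 189.0]]
290 [[-23.0, 11.0, 197.0], [-13.0, 5.0, 187.0], [-2.0, 11.0, 196.0]]
300 [[-23.0, 11.0, 203.0], [-13.0, 1.0, 187.0], [-2.0, 11.0, 203.0]]
320 [[-22.0, 12.0, 216.0], [-13.0, -9.0, 187.0], [-3.0, 12.0, 216.0]]
340 [[-21.0, 10.0, 223.0], [-13.0, -18.0, 187.0], [-3.0, 4.0, 215.0]]
[ 0.02617247 -1.36184991  0.23631496]
```

```bash
python3 -m creep '0 0 0 0 0.018 -0.011 255;0 0 0 0 0.036 -0.019 255;0 0 0 0 0.056 -0.025 255;0 0 0 0 0.0765 -0.028 255;0 0 0 0 0.097 -0.029 255;0 0 0 0 0.112 -0.0285 255;0 0 0 0 0.128 -0.0265 255;0 0 0 0 0.135 -0.025 255' 45; python3 -m creep '0 0 0 0 0 0 255;0 0 0 0 0 0 255'
```

```text
clock: 6.98
eef_pos: [655.7, -32.2, 172.6]
tcp_rot: [3.123, -0.002, 1.403]
contact_force: [1.3, -3.1, 38.2]
opening: 0.167
grasp_force: 85.0
clock: 7.22
eef_pos: [655.7, -32.3, 172.6]
tcp_rot: [3.122, -0.002, 1.403]
contact_force: [2.3, 2.2, 36.5]
opening: 0.164
grasp_force: 84.8
```

```bash
python3 -m creep '0 0 0 0 0 -0.005 255;0 0 0 0.007 0 -0.007 255;0 0 0 0.014 0 -0.007 255;0 0 0 0.021 0 -0.007 255;0 0 0 0.026 0 -0.007 255;0 0 0 0.026 0 -0.007 255;0 0 0 0.026 0 -0.007 255' 45; cat >> h.py <<'E'
o=np.array([529,-11.2]);cc,ss=np.cos(-.168),np.sin(-.168)
def loc(X): return np.stack([(X[...,0]-o[0])*cc+(X[...,1]-o[1])*ss,-(X[...,0]-o[0])*ss+(X[...,1]-o[1])*cc,X[...,2]],-1)
E
python3 - <<'E'
from h import *
f=r.grab_frame("side");L=loc(cloud(f));g=r.grab_frame("scene");M=loc(cloud(g))
a=cv2.resize(f['img'][110:290,200:380],(400,400),interpolation=2);b=cv2.resize(g['img'][130:290,180:340],(400,400),interpolation=2)
cv2.imwrite('pics/s2.png',np.hstack([a,b])[:,:,::-1]);print(loc(r.sense()['eef_pos']))
E
```

```text
clock: 8.1
eef_pos: [654.0, -5.8, 174.2]
tcp_rot: [3.135, -0.001, 1.403]
contact_force: [-2.5, 2.7, 14.0]
opening: 0.169
grasp_force: 83.6
[122.3446223   26.06278122 174.18630723]
```

View pics/s2.png

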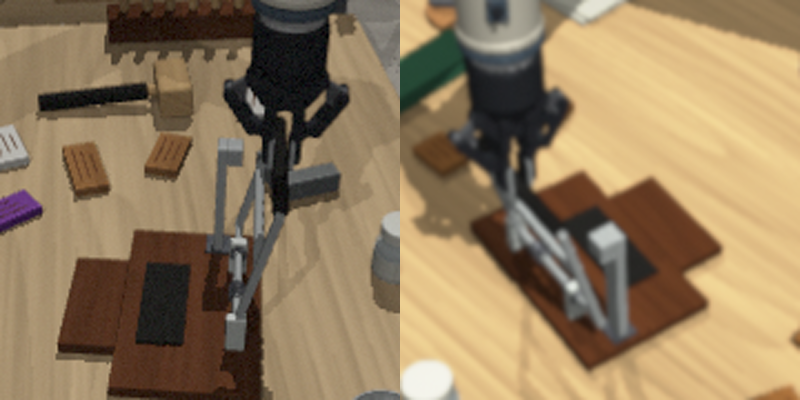

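The bar is wound past upright behind the post, with the handle at about (280,170) in the left crop and the +y arm behind the lug. I lower it onto the lug, release and rise.

```bash
python3 -m creep '0 0 0 0 -0.010 -0.002 255;0 0 0 0 -0.020 -0.004 255;0 0 0 0 -0.028 -0.005 255;0 0 0 0 -0.031 -0.005 255;0 0 0 0 -0.031 -0.005 255' 45;python3 -m creep '0 0 0 0 0 0 100;0 0 0 0 0 0 100;0 0 0 0 0 0 100;0 0 0 0 0 0 100;0 0 0 0 0 -0.06 100;0 0 0 0 0 -0.12 100;0 0 0 0 0 -0.18 100;0 0 0 0 0 -0.2 100'
python3 - <<'E'
from h import *
f=r.grab_frame("side");L=loc(cloud(f));g=r.grab_frame("scene");M=loc(cloud(g));w=r.grab_frame("wrist");N=loc(cloud(w))
for X in (L,M,N):
    q=X[(abs(X[...,1]-26)<70)&(X[...,2]>185)&(X[...,2]<235)&(abs(X[...,0]-85)<70)];print(len(q),np.median(q,0) if len(q) else '',q.max(0) if len(q) else '')
a=cv2.resize(f['img'][110:290,200:380],(400,400),interpolation=2);b=cv2.resize(w['img'],(533,400))
cv2.imwrite('pics/s3.png',np.hstack([a[:,:260],b])[:,:,::-1]);print(loc(r.sense()['eef_pos']))
E
```

```text
clock: 8.82
eef_pos: [622.6, -1.5, 177.0]
tcp_rot: [3.137, 0.0, 1.402]
contact_force: [-0.5, -5.0, 7.9]
opening: 0.169
grasp_force: 88.1
clock: 9.82
eef_pos: [622.4, -0.7, 380.1]
tcp_rot: [3.135, -0.001, 1.403]
contact_force: [0.2, 0.5, -0.9]
opening: 0.607
grasp_force: 0.0
247 [ 87.07967558  19.41137471 217.72409318] [ 94.92429984  95.06012477 221.05650768]
281 [ 91.78397895  30.15737411 218.69204288] [ 98.8292289   95.44202281 224.32481563]
2715 [ 90.13785268  32.23055948 218.1324303 ] [ 98.93439707  95.99710261 221.68015821]
[ 89.33924201  25.80474021 375.99303708]
```

View pics/s3.png

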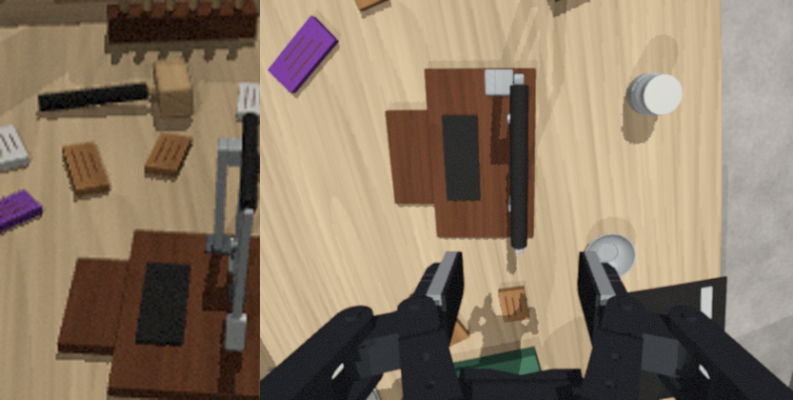

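Left crop and wrist view: the bar stands by itself (black handle at (518,165), z 219) against the lug, with the pad clear at (462,157). Next, block a.

```bash
python3 -m creep '0 0 -10 -0.06 -0.028 0 0;0 0 -20 -0.12 -0.056 0 0;0 0 -31.6 -0.18 -0.084 0 0;0 0 -31.6 -0.24 -0.112 0 0;0 0 -31.6 -0.30 -0.14 0.03 0;0 0 -31.6 -0.326 -0.152 0.09 0;0 0 -31.6 -0.326 -0.152 0.15 0;0 0 -31.6 -0.326 -0.152 0.20 0' 60;python3 -m creep '0 0 0 0 0 0 0;0 0 0 0 0 0 0'
cat >> h.py <<'E'
def goto(tx,ty,ang,e=None):
    """tool-axis shift and turn from the present pose to world xy with tool y along ang deg"""
    s=r.sense();A=R.from_euler('xyz',s['tcp_rot']).as_matrix();p=s['eef_pos']
    now=np.degrees(np.arctan2(A[1,1],A[0,1]));d=A.T@np.array([tx-p[0],ty-p[1],0])
    dt=-((ang-now+90)%180-90);print('shift mm',d.round(1),'turn',round(dt,1),'z rep',p[2].round(1))
E
python3 - <<'E'
from h import *
f=r.grab_frame("wrist");save(f,'w4.png');find(f);find(r.grab_frame("side"))
E
```

```text
clock: 10.98
eef_pos: [415.1, -296.6, 178.6]
tcp_rot: [-3.141, -0.001, 1.953]
contact_force: [0.3, -0.4, 0.5]
opening: 1.001
grasp_force: 0.0
clock: 11.22
eef_pos: [417.7, -296.7, 183.0]
tcp_rot: [3.141, 0.0, 1.955]
contact_force: [0.4, 0.1, 0.4]
opening: 1.0
grasp_force: 0.0
px [486.  48.] n 14375 xy 546 -100 short 104 long 166 shortdir 80 z 16.5 hsv [ 10. 153.  82.]
px [276. 173.] n 6556 xy 421 -296 short 48 long 129 shortdir 22 z 14.7 hsv [ 15. 140. 135.]
px [ 28. 249.] n 10125 xy 211 -495 short 72 long 244 shortdir 8 z 10.9 hsv [ 26.  11. 185.]
px [406. 226.] n 2960 xy 562 -294 short 49 long 67 shortdir 0 z 14.6 hsv [ 15. 140. 143.]
px [294. 294.] n 750 xy 490 -407 short 3 long 189 shortdir -85 z 14.2 hsv [ 75. 110.  66.]
px [ 97. 308.] n 816 xy 293 -507 short 28 long 91 shortdir -19 z 12.8 hsv [ 15. 114. 151.]
px [171. 344.] n 1138 xy 383 -522 short 29 long 93 shortdir 0 z 12.7 hsv [ 14. 120.  97.]
px [314. 154.] n 188 xy 706 442 short 45 long 97 shortdir -10 z 14.7 hsv [ 21.  12. 186.]
px [275. 178.] n 265 xy 560 305 short 49 long 93 shortdir -20 z 14.5 hsv [ 14. 147. 110.]
px 
[... 283 characters left out ...]
 209 xy 741 -199 short 42 long 76 shortdir 86 z 13.6 hsv [ 70.   4. 119.]
px [234. 345.] n 1236 xy 418 -298 short 49 long 131 shortdir 22 z 14.0 hsv [ 14. 145. 126.]
px [301. 338.] n 601 xy 561 -294 short 48 long 67 shortdir -1 z 14.0 hsv [ 15. 144. 137.]
px [127. 389.] n 68 xy 211 -383 short 16 long 23 shortdir -78 z 10.4 hsv [ 25.  18. 171.]
px [104. 396.] n 63 xy 168 -392 short 19 long 20 shortdir 9 z 10.4 hsv [ 25.  17. 169.]
px [124. 404.] n 73 xy 209 -414 short 17 long 22 shortdir 51 z 10.6 hsv [ 25.  17. 170.]
px [101. 409.] n 93 xy 168 -418 short 23 long 30 shortdir 11 z 10.4 hsv [ 27.  17. 167.]
px [113. 416.] n 69 xy 192 -435 short 12 long 23 shortdir 83 z 10.6 hsv [ 25.  17. 169.]
```

Block a is 1–3 mm from the tool's centre line. I descend in stages.

```bash
python3 -m creep '0 0 0 0 0 0.05 60;0 0 0 0 0 0.10 60;0 0 0 0 0 0.15 60;0 0 0 0 0 0.17 60;0 0 0 0 0 0.18 60;0 0 0 0 0 0.18 60' 60;python3 -m creep '0 0 0 0 0 0.008 60;0 0 0 0 0 0.012 60;0 0 0 0 0 0.016 60;0 0 0 0 0 0.016 60' 60; python3 -m creep '0 0 0 0 0 0.004 60;0 0 0 0 0 0.004 60'
python3 - <<'E'
from h import *
f=r.grab_frame("wrist");save(f,'w5.png');W=cloud(f)
for v in range(250,300,5):print(v,[[u]+W[v,u].round().tolist() for u in (205,215,225,270,320,330,340)])
E
```

```text
clock: 12.08
eef_pos: [418.0, -297.0, 2.8]
tcp_rot: [3.141, 0.001, 1.955]
contact_force: [-0.2, 0.1, -0.6]
opening: 0.764
grasp_force: 0.0
clock: 12.58
eef_pos: [416.8, -296.4, -14.3]
tcp_rot: [-3.141, -0.0, 1.955]
contact_force: [-0.3, 0.1, -0.2]
opening: 0.767
grasp_force: 0.0
clock: 12.82
eef_pos: [416.8, -296.4, -18.4]
tcp_rot: [-3.141, -0.0, 1.955]
contact_force: [0.6, 0.2, 0.1]
opening: 0.764
grasp_force: 0.0
250 [[205, 385.0, -299.0, 1.0], [215, 389.0, -298.0, 0.0], [225, 393.0, -289.0, 15.0], [270, 411.0, -283.0, 14.0], [320, 430.0, -275.0, 14.0], [330, 434.0, -273.0, 14.0], [340, 443.0, -276.0, 1.0]]
255 [[205, 386.0, -302.0, 1.0], [215, 390.0, -301.0, 0.0], [225, 394.0, -292.0, 15.0], [270, 411.0, -284.0, 15.0], [320, 431.0, -277.0, 15.0], [330, 435.0, -275.0, 15.0], [340, 444.0, -278.0, 1.0]]
260 [[205, 387.0, -304.0, 1.0], [215, 391.0, -303.0, 1.0], [225, 395.0, -294.0, 14.0], [270, 412.0, -287.0, 15.0], [320, 432.0, -279.0, 15.0], [330, 436.0, -277.0, 15.0], [340, 445.0, -281.0, -0.0]]
265 [[205, 387.0, -307.0, 1.0], [215, 392.0, -305.0, 1.0], [225, 395.0, -296.0, 15.0],
[... 600 characters left out ...]
, 416.0, -296.0, 15.0], [320, 436.0, -287.0, 15.0], [330, 439.0, -286.0, 16.0], [340, 450.0, -291.0, 0.0]]
285 [[205, 391.0, -317.0, 1.0], [215, 395.0, -315.0, 1.0], [225, 399.0, -305.0, 15.0], [270, 417.0, -298.0, 14.0], [320, 437.0, -290.0, 15.0], [330, 441.0, -288.0, 15.0], [340, 450.0, -293.0, 1.0]]
290 [[205, 392.0, -320.0, 1.0], [215, 396.0, -318.0, 1.0], [225, 399.0, -308.0, 14.0], [270, 418.0, -300.0, 15.0], [320, 438.0, -292.0, 15.0], [330, 442.0, -290.0, 16.0], [340, 452.0, -295.0, 1.0]]
295 [[205, 392.0, -322.0, 0.0], [215, 397.0, -321.0, -0.0], [225, 401.0, -318.0, 1.0], [270, 419.0, -302.0, 15.0], [320, 439.0, -295.0, 14.0], [330, 443.0, -292.0, 15.0], [340, 453.0, -298.0, 0.0]]
```

```bash
python3 -m creep '0 0 0 0 0.001 0.006 60;0 0 0 0 0.001 0.010 60;0 0 0 0 0.001 0.010 60' 60; python3 -m creep '0 0 0 0 0 0.004 60;0 0 0 0 0 0.004 60'; python3 -m creep '0 0 0 0 0 0 255;0 0 0 0 0 0 255;0 0 0 0 0 0 255;0 0 0 0 0 0 255' 60
```

```text
clock: 13.25
eef_pos: [417.6, -295.9, -28.6]
tcp_rot: [-3.141, -0.001, 1.955]
contact_force: [-1.3, 0.7, 0.4]
opening: 0.765
grasp_force: 0.0
clock: 13.5
eef_pos: [417.7, -296.0, -32.4]
tcp_rot: [-3.141, -0.0, 1.955]
contact_force: [-0.3, 0.5, -0.6]
opening: 0.768
grasp_force: 0.0
clock: 14.0
eef_pos: [418.6, -296.6, -31.3]
tcp_rot: [3.141, 0.001, 1.955]
contact_force: [1.1, -0.0, 2.6]
opening: 0.547
grasp_force: 43.1
```

```bash
python3 -m creep '0 0 0 0 0 -0.03 255;0 0 0 0 0 -0.08 255;0 0 0 0 0 -0.13 255;0 0 0 0 0 -0.17 255;0 0 0 0 0 -0.17 255' 90; python3 - <<'E'
from h import *
f=r.grab_frame("wrist");W=cloud(f)
m=(W[...,2]>120)&(W[...,2]<185);m[300:]=0
q=np.ascontiguousarray(W[m][:,:2],dtype=np.float32);print(cv2.minAreaRect(q),np.median(W[m],0),len(q))
goto(526.5,-11.2,-9.6)
E
```

```text
clock: 14.62
eef_pos: [419.8, -297.5, 141.1]
tcp_rot: [3.138, 0.005, 1.955]
contact_force: [0.6, -0.5, -0.4]
opening: 0.536
grasp_force: 96.5
((407.4565124511719, -265.1770324707031), (72.42414855957031, 58.94794845581055), 22.08123779296875) [ 394.36168087 -244.75132721  181.31696992] 839
shift mm [ 2.243e+02  2.069e+02 -2.000e-01] turn 31.6 z rep 139.2
```

```bash
python3 -m creep '0 0 6 0.045 0.041 0 255;0 0 12 0.09 0.083 0 255;0 0 18 0.135 0.124 0 255;0 0 25 0.18 0.166 0 255;0 0 31.6 0.224 0.207 0 255;0 0 31.6 0.224 0.207 0 255;0 0 31.6 0.224 0.207 0 255' 90; python3 - <<'E'
from h import *
f=r.grab_frame("wrist");save(f,'w6.png');L=loc(cloud(f))
m=(L[...,2]>178)&(L[...,2]<192)&(L[...,0]<40);m[300:]=0
q=np.ascontiguousarray(L[m][:,:2],dtype=np.float32);print(cv2.minAreaRect(q),np.median(L[m],0),len(q))
hsv=cv2.cvtColor(f['img'],cv2.COLOR_RGB2HSV)
p=(hsv[...,2]<60)&(abs(L[...,2]-20.5)<2.5)&(abs(L[...,0])<40)&(abs(L[...,1])<80)
q=L[p];print('pad',len(q),q.min(0),q.max(0));print(loc(r.sense()['eef_pos']))
E
```

```text
clock: 15.55
eef_pos: [524.7, -10.8, 136.4]
tcp_rot: [-3.139, 0.001, 1.405]
contact_force: [-0.3, -0.5, -0.6]
opening: 0.536
grasp_force: 96.5
((-3.377796173095703, 31.45879554748535), (72.81765747070312, 64.93740844726562), 0.011073903180658817) [ -3.37987032  33.76441856 182.22910212] 22112
pad 1490 [-26.24164353  48.48463552  18.4092269 ] [26.08946759 66.25733898 22.8318472 ]
[ -4.12938215  -0.95893633 136.68995948]
```

Block a is held level, 3 mm off in x and 1 mm off in y relative to the pad's middle. I correct and lower.

```bash
python3 -m creep '0 0 0 0.001 0.0035 0.04 255;0 0 0 0.001 0.0035 0.08 255;0 0 0 0.001 0.0035 0.12 255;0 0 0 0.001 0.0035 0.136 255;0 0 0 0.001 0.0035 0.140 255;0 0 0 0.001 0.0035 0.140 255' 90; python3 -m creep '0 0 0 0 0 0.003 255;0 0 0 0 0 0.006 255;0 0 0 0 0 0.006 255'
```

```text
clock: 16.35
eef_pos: [530.2, -10.9, -1.3]
tcp_rot: [3.14, -0.0, 1.403]
contact_force: [0.1, -0.3, 0.3]
opening: 0.532
grasp_force: 96.5
clock: 16.73
eef_pos: [529.6, -10.4, -8.0]
tcp_rot: [3.141, -0.0, 1.403]
contact_force: [-0.3, 0.7, 0.3]
opening: 0.534
grasp_force: 96.5
```

```bash
python3 -m creep '0 0 0 0 0 0.002 255;0 0 0 0 0 0.003 255;0 0 0 0 0 0.003 255' 90; python3 -m creep '0 0 0 0 0 0.0005 40;0 0 0 0 0 0.0005 40;0 0 0 0 0 0.0005 40;0 0 0 0 0 -0.03 40;0 0 0 0 0 -0.07 100;0 0 0 0 0 -0.09 255;0 0 0 0 0 -0.09 255;0 0 0 0 0 -0.09 255'; python3 - <<'E'
from h import *
f=r.grab_frame("wrist");save(f,'w7.png');L=loc(cloud(f))
m=(L[...,2]>29)&(L[...,2]<41)&(abs(L[...,0])<60)&(abs(L[...,1])<100);m[300:]=0
q=np.ascontiguousarray(L[m][:,:2],dtype=np.float32);print(cv2.minAreaRect(q),np.median(L[m],0),len(q),q.min(0),q.max(0))
A=np.c_[L[m][:,:2],np.ones(len(q))];print('plane',np.linalg.lstsq(A,L[m][:,2],rcond=None)[0])
print(loc(r.sense()['eef_pos']))
E
```

```text
clock: 17.1
eef_pos: [529.6, -10.5, -10.9]
tcp_rot: [-3.142, -0.0, 1.403]
contact_force: [-1.4, 0.5, 4.2]
opening: 0.537
grasp_force: 99.2
clock: 18.1
eef_pos: [529.0, -10.5, 78.0]
tcp_rot: [-3.141, 0.0, 1.403]
contact_force: [-0.4, 0.6, -0.2]
opening: 0.004
grasp_force: 0.0
((6.756099700927734, 32.6222038269043), (153.5795135498047, 72.14995574951172), 76.30021667480469) [ 1.35052743 22.15645872 34.7619205 ] 11525 [-23.03077  -44.386364] [59.982224 99.97796 ]
plane [-5.91871008e-05 -2.30683227e-03  3.47887835e+01]
[-0.41474519  0.66410691 77.75977846]
```

```bash
python3 -m creep '0 0 0 0 0 0.03 255;0 0 0 0 0 0.06 255;0 0 0 0 0 0.07 255;0 0 0 0 0 0.074 255;0 0 0 0 0 0.076 255;0 0 0 0 0 0.078 255;0 0 0 0 0 0.078 255'; python3 -m creep '0 0 0 0 0 0.002 255;0 0 0 0 0 0.002 255;0 0 0 0 0 0.002 255'
```

```text
clock: 19.02
eef_pos: [528.1, -10.5, 4.9]
tcp_rot: [-3.139, 0.0, 1.403]
contact_force: [-21.4, 0.5, 59.5]
opening: -0.004
grasp_force: 29.7
clock: 19.4
eef_pos: [528.2, -10.5, 4.8]
tcp_rot: [-3.139, 0.0, 1.403]
contact_force: [-29.0, 0.9, 85.7]
opening: -0.002
grasp_force: 43.1
```

```bash
python3 -m creep '0 0 0 0 0 -0.05 255;0 0 0 0 0 -0.11 200;0 0 0 0 0 -0.17 100;0 0 0 0 0 -0.20 0;0 0 0 0 0 -0.20 0'; python3 - <<'E'
from h import *
f=r.grab_frame("wrist");L=loc(cloud(f))
m=(L[...,2]>29)&(L[...,2]<41)&(abs(L[...,0])<50)&(abs(L[...,1])<85);m[:, :]&=~((L[...,0]>35));m[330:]=0
q=np.ascontiguousarray(L[m][:,:2],dtype=np.float32);print(cv2.minAreaRect(q),len(q))
A=np.c_[L[m][:,:2],np.ones(len(q))];print('plane',np.linalg.lstsq(A,L[m][:,2],rcond=None)[0])
E
python3 -m creep '0 0 -5 0.055 -0.027 0 0;0 0 -10 0.11 -0.055 0 0;0 0 -16 0.164 -0.082 0 0;0 0 -21.6 0.219 -0.11 0 0;0 0 -21.6 0.273 -0.137 0 0;0 0 -21.6 0.273 -0.137 0.03 0;0 0 -21.6 0.273 -0.137 0.03 0;0 0 -21.6 0.273 -0.137 0.03 0';python3 - <<'E'
from h import *
f=r.grab_frame("wrist");save(f,'w8.png');find(f);goto(439,282,12)
E
```

```text
clock: 20.02
eef_pos: [531.5, -10.5, 202.2]
tcp_rot: [3.136, -0.001, 1.403]
contact_force: [-0.1, 0.8, -0.5]
opening: 0.843
grasp_force: 0.0
((1.0461559295654297, 0.17052459716796875), (129.2399139404297, 48.09181594848633), 89.9494400024414) 6570
plane [-2.21454407e-04 -1.02249679e-03  3.47692542e+01]
clock: 21.08
eef_pos: [439.9, 280.9, 168.6]
tcp_rot: [-3.14, 0.001, 1.779]
contact_force: [0.1, 0.2, 1.0]
opening: 1.004
grasp_force: 0.0
px [448.  42.] n 231 xy 559 431 short 6 long 45 shortdir 9 z 13.8 hsv [ 17. 112.  68.]
px [161.  80.] n 6061 xy 327 346 short 49 long 91 shortdir 17 z 14.8 hsv [ 23.   7. 193.]
px [276. 176.] n 6039 xy 442 283 short 48 long 111 shortdir 10 z 14.7 hsv [ 15. 140. 140.]
px [407. 179.] n 4894 xy 562 307 short 49 long 90 shortdir -20 z 14.6 hsv [ 14. 141. 133.]
px [140. 250.] n 4917 xy 324 183 short 49 long 111 shortdir -57 z 14.8 hsv [139. 142. 145.]
px [508. 268.] n 504 xy 696 235 short 27 long 93 shortdir -3 z 13.9 hsv [100.  17.  45.]
px [550. 288.] n 80 xy 752 229 short 3 long 24 shortdir -77 z 13.9 hsv [103.5  15.   70. ]
px [307. 367.] n 7110 xy 518 83 short 95 long 202 shortdir -87 z 16.6 hsv [ 10. 153.  85.]
shift mm [ 1.3 -1.2  0. ] turn -0.1 z rep 169.2
```

Block a lies centred on the pad (1.0, 0.2 mm), square and flat. Block b is 48×111 at (442,283), 10°. I grasp it.

```bash
python3 -m creep '0 0 2 0.001 0 0.05 60;0 0 2 0.001 0 0.10 60;0 0 2 0.001 0 0.15 60;0 0 2 0.001 0 0.18 60;0 0 2 0.001 0 0.195 60;0 0 2 0.001 0 0.200 60;0 0 2 0.001 0 0.200 60' 60;python3 -m creep '0 0 0 0 0 0 255;0 0 0 0 0 0 255;0 0 0 0 0 0 255;0 0 0 0 0 0 255' 90
```

```text
clock: 22.0
eef_pos: [440.6, 282.8, -30.3]
tcp_rot: [3.14, -0.001, 1.745]
contact_force: [-0.6, 0.4, -0.3]
opening: 0.767
grasp_force: 0.0
clock: 22.5
eef_pos: [440.7, 283.0, -29.4]
tcp_rot: [3.14, -0.001, 1.745]
contact_force: [-2.0, -1.7, 11.2]
opening: 0.534
grasp_force: 92.7
```

```bash
python3 -m creep '0 0 0 0 0 -0.03 255;0 0 0 0 0 -0.08 255;0 0 0 0 0 -0.13 255;0 0 0 0 0 -0.18 255;0 0 0 0 0 -0.20 255;0 0 0 0 0 -0.20 255' 90; python3 - <<'E'
from h import *
goto(528.7,-10.7,-9.6);s=r.sense();print(s['opening'],s['grasp_force'])
E
```

```text
clock: 23.25
eef_pos: [440.9, 283.3, 171.2]
tcp_rot: [3.137, -0.002, 1.745]
contact_force: [-0.1, 0.3, -0.5]
opening: 0.535
grasp_force: 92.5
shift mm [-304.7   35.4   -0.4] turn 19.6 z rep 171.2
0.5347464558489943 92.45563745498657
```

```bash
python3 -m creep '0 0 5 -0.05 0.006 0 255;0 0 10 -0.10 0.012 0 255;0 0 15 -0.16 0.018 0 255;0 0 19.6 -0.22 0.025 0 255;0 0 19.6 -0.27 0.031 0 255;0 0 19.6 -0.305 0.0355 0 255;0 0 19.6 -0.305 0.0355 0 255;0 0 19.6 -0.305 0.0355 0 255' 90
cat >> h.py <<'E'
def held(f,top):
    L=loc(cloud(f));m=(abs(L[...,2]-top)<7)&(L[...,0]<60)&(abs(L[...,1])<110);m[255:]=0
    q=L[m];print('held top',np.median(q[:,2]).round(1),'x',np.percentile(q[:,0],[.5,99.5]).round(1),'y+ edge',np.percentile(q[:,1],99.5).round(1),len(q))
    e=loc(r.sense()['eef_pos']);print('eef loc',e.round(1),'turn',np.degrees(r.sense()['tcp_rot'][2])-80.4)
def pile(f,top,xmax=35):
    L=loc(cloud(f));m=(abs(L[...,2]-top)<5)&(abs(L[...,0])<xmax)&(abs(L[...,1])<85);m[300:]=0
    q=L[m];print('pile',cv2.minAreaRect(np.ascontiguousarray(q[:,:2],dtype=np.float32)),len(q))
    print('plane',np.linalg.lstsq(np.c_[q[:,:2],np.ones(len(q))],q[:,2],rcond=None)[0].round(4))
E
python3 - <<'E'
from h import *
s=r.sense();f=r.grab_frame("wrist");held(f,s['eef_pos'][2]+45);save(f,'w9.png')
E
```

```text
clock: 24.25
eef_pos: [526.8, -11.3, 167.9]
tcp_rot: [-3.14, -0.0, 1.403]
contact_force: [-0.3, 0.4, -0.6]
opening: 0.537
grasp_force: 92.4
held top 211.9 x [-25.   22.3] y+ edge 54.4 12092
eef loc [-2.100e+00 -1.000e-01  1.681e+02] turn 0.02004879152951844
```

```bash
python3 -m creep '0 0 0 0 0.0015 0.05 255;0 0 0 0 0.0015 0.10 255;0 0 0 0 0.0015 0.14 255;0 0 0 0 0.0015 0.155 255;0 0 0 0 0.0015 0.158 255;0 0 0 0 0.0015 0.160 255;0 0 0 0 0.0015 0.160 255' 90; python3 -m creep '0 0 0 0 0 0.0015 255;0 0 0 0 0 0.003 255;0 0 0 0 0 0.003 255'
```

```text
clock: 25.18
eef_pos: [530.2, -11.9, 10.1]
tcp_rot: [3.14, -0.0, 1.403]
contact_force: [-0.1, -1.4, -0.1]
opening: 0.533
grasp_force: 92.5
clock: 25.55
eef_pos: [529.1, -12.0, 5.9]
tcp_rot: [-3.142, 0.0, 1.403]
contact_force: [-0.3, -0.5, -0.4]
opening: 0.538
grasp_force: 92.5
```

```bash
python3 -m creep '0 0 0 0.001 0 0.001 255;0 0 0 0.001 0 0.002 255;0 0 0 0.001 0 0.002 255'; python3 -m creep '0 0 0 0 0 0.0005 255;0 0 0 0 0 0.001 255;0 0 0 0 0 0.001 255'
```

```text
clock: 25.92
eef_pos: [529.5, -10.9, 4.7]
tcp_rot: [3.141, -0.0, 1.403]
contact_force: [-4.6, 1.1, 11.1]
opening: 0.534
grasp_force: 93.8
clock: 26.3
eef_pos: [529.5, -10.9, 4.5]
tcp_rot: [3.141, -0.0, 1.403]
contact_force: [-7.9, 0.9, 25.6]
opening: 0.536
grasp_force: 95.4
```

```bash
python3 -m creep '0 0 0 0 0 -0.001 40;0 0 0 0 0 -0.001 40;0 0 0 0 0 -0.001 40;0 0 0 0 0 -0.03 40;0 0 0 0 0 -0.07 100;0 0 0 0 0 -0.09 255;0 0 0 0 0 -0.09 255;0 0 0 0 0 -0.09 255'; python3 - <<'E'
from h import *
f=r.grab_frame("wrist");save(f,'w10.png');pile(f,48.5);print(r.sense()['eef_pos'])
E
```

```text
clock: 27.3
eef_pos: [528.7, -10.9, 91.9]
tcp_rot: [-3.14, 0.0, 1.403]
contact_force: [-0.4, 0.3, -0.7]
opening: 0.003
grasp_force: 0.0
pile ((1.0510444641113281, 3.1588516235351562), (48.183876037597656, 104.34612274169922), 0.042368583381175995) 10240
plane [-8.000e-04 -3.300e-03  4.879e+01]
[528.47688523 -10.93593376  91.62806232]
```

```bash
python3 -m creep '0 0 0 0 0 0.03 255;0 0 0 0 0 0.06 255;0 0 0 0 0 0.07 255;0 0 0 0 0 0.073 255;0 0 0 0 0 0.075 255;0 0 0 0 0 0.075 255;0 0 0 0 0 0.075 255'
```

```text
clock: 28.22
eef_pos: [528.5, -10.9, 19.1]
tcp_rot: [-3.14, 0.0, 1.403]
contact_force: [-6.5, -0.1, 11.2]
opening: 0.0
grasp_force: 5.7
```

Press a bit more, then rise and go to c.

```bash
python3 -m creep '0 0 0 0 0 0.001 255;0 0 0 0 0 0.002 255;0 0 0 0 0 0.003 255;0 0 0 0 0 0.003 255;0 0 0 0 0 0.003 255'; python3 -m creep '0 0 0 0 0 -0.05 255;0 0 0 0 0 -0.11 200;0 0 0 0 0 -0.17 100;0 0 0 0 0 -0.20 0;0 0 0 0 0 -0.20 0'; python3 - <<'E'
from h import *
f=r.grab_frame("wrist");pile(f,48.5);goto(560,306,-20)
E
```

```text
clock: 28.85
eef_pos: [528.6, -11.0, 18.9]
tcp_rot: [-3.14, 0.0, 1.403]
contact_force: [-18.2, 0.5, 50.9]
opening: 0.004
grasp_force: 25.5
clock: 29.48
eef_pos: [531.4, -11.0, 218.6]
tcp_rot: [3.135, -0.001, 1.403]
contact_force: [-1.0, 0.5, -0.2]
opening: 0.844
grasp_force: 0.0
pile ((0.9840679168701172, -0.00933837890625), (110.4575424194336, 48.159324645996094), 89.90424346923828) 5537
plane [-1.20000e-03 -1.70000e-03  4.87609e+01]
shift mm [ 3.175e+02 -2.340e+01  1.000e-01] turn 10.4 z rep 216.5
```

```bash
python3 -m creep '0 0 5 0.055 -0.004 0 0;0 0 10.4 0.11 -0.008 0 0;0 0 10.4 0.165 -0.012 0 0;0 0 10.4 0.22 -0.016 0 0;0 0 10.4 0.275 -0.02 0 0;0 0 10.4 0.317 -0.023 0.02 0;0 0 10.4 0.317 -0.023 0.05 0;0 0 10.4 0.317 -0.023 0.05 0';python3 -m creep '0 0 0 0 0 0 0';python3 - <<'E'
from h import *
f=r.grab_frame("wrist");save(f,'w11.png');find(f,amin=1500);goto(560,306,-20)
E
```

```text
clock: 30.52
eef_pos: [556.9, 304.5, 160.9]
tcp_rot: [-3.137, 0.006, 1.223]
contact_force: [-0.5, -0.4, 0.3]
opening: 1.0
grasp_force: 0.0
clock: 30.65
eef_pos: [559.5, 304.9, 164.9]
tcp_rot: [-3.141, 0.001, 1.221]
contact_force: [-0.5, 0.5, -0.5]
opening: 1.002
grasp_force: 0.0
px [276. 177.] n 5053 xy 563 307 short 48 long 90 shortdir -20 z 14.8 hsv [ 14. 142. 131.]
px [ 37. 222.] n 4076 xy 327 346 short 50 long 91 shortdir 17 z 14.8 hsv [ 23.   7. 185.]
px [334. 365.] n 4969 xy 548 77 short 99 long 112 shortdir 76 z 16.8 hsv [ 10. 154.  55.]
shift mm [ 0.9 -0.3  0. ] turn -0.0 z rep 165.6
```

Block c (90 mm) is centred under the tool, at pixel (276,177).

```bash
python3 -m creep '0 0 0 0.002 0.001 0.05 60;0 0 0 0.002 0.001 0.10 60;0 0 0 0.002 0.001 0.15 60;0 0 0 0.002 0.001 0.18 60;0 0 0 0.002 0.001 0.192 60;0 0 0 0.002 0.001 0.196 60;0 0 0 0.002 0.001 0.196 60' 60;python3 -m creep '0 0 0 0 0 0 255;0 0 0 0 0 0 255;0 0 0 0 0 0 255;0 0 0 0 0 0 255' 90;python3 -m creep '0 0 0 0 0 -0.03 255;0 0 0 0 0 -0.08 255;0 0 0 0 0 -0.13 255;0 0 0 0 0 -0.18 255;0 0 0 0 0 -0.22 255;0 0 0 0 0 -0.22 255' 90; python3 - <<'E'
from h import *
goto(528.7,-10.7,-9.6);s=r.sense();print(s['opening'],s['grasp_force'])
E
```

```text
clock: 31.58
eef_pos: [562.2, 307.4, -29.8]
tcp_rot: [3.14, -0.002, 1.222]
contact_force: [-0.1, 0.0, -1.0]
opening: 0.765
grasp_force: 0.0
clock: 32.08
eef_pos: [562.2, 307.5, -29.1]
tcp_rot: [3.14, -0.002, 1.222]
contact_force: [-1.3, -1.3, 8.8]
opening: 0.536
grasp_force: 92.7
clock: 32.83
eef_pos: [563.3, 308.2, 193.7]
tcp_rot: [3.136, -0.006, 1.222]
contact_force: [-0.2, 0.4, -1.2]
opening: 0.534
grasp_force: 92.4
shift mm [-311.5   76.5   -1.4] turn -10.4 z rep 193.7
0.5338808083557616 92.43745565414429
```

```bash
python3 -m creep '0 0 -3 -0.05 0.012 0 255;0 0 -6 -0.10 0.025 0 255;0 0 -10.4 -0.16 0.039 0 255;0 0 -10.4 -0.21 0.052 0 255;0 0 -10.4 -0.26 0.064 0 255;0 0 -10.4 -0.311 0.076 0 255;0 0 -10.4 -0.311 0.076 0 255;0 0 -10.4 -0.311 0.076 0 255' 90
python3 - <<'E'
from h import *
s=r.sense();f=r.grab_frame("wrist");held(f,s['eef_pos'][2]+45)
E
```

```text
clock: 33.83
eef_pos: [525.8, -11.2, 188.4]
tcp_rot: [-3.141, -0.0, 1.402]
contact_force: [0.2, -0.7, -1.5]
opening: 0.536
grasp_force: 92.4
held top 232.2 x [-25.9  21.3] y+ edge 44.1 8536
eef loc [-3.000e+00  1.000e-01  1.885e+02] turn 0.00908381660218538
```

```bash
python3 -m creep '0 0 0 0.001 0.002 0.05 255;0 0 0 0.001 0.002 0.10 255;0 0 0 0.001 0.002 0.14 255;0 0 0 0.001 0.002 0.158 255;0 0 0 0.001 0.002 0.164 255;0 0 0 0.001 0.002 0.168 255;0 0 0 0.001 0.002 0.168 255' 90; python3 -m creep '0 0 0 0 0 0 255;0 0 0 0 0 0.001 255;0 0 0 0 0 0.001 255'
```

```text
clock: 34.75
eef_pos: [528.9, -10.3, 21.4]
tcp_rot: [3.141, -0.0, 1.404]
contact_force: [0.8, -0.6, -0.5]
opening: 0.533
grasp_force: 92.5
clock: 35.12
eef_pos: [528.5, -10.7, 20.1]
tcp_rot: [3.141, -0.0, 1.403]
contact_force: [0.6, 0.3, 0.1]
opening: 0.533
grasp_force: 92.5
```

```bash
python3 -m creep '0 0 0 0 0 0.001 255;0 0 0 0 0 0.002 255;0 0 0 0 0 0.002 255'; python3 -m creep '0 0 0 0 0 0 40;0 0 0 0 0 0 40;0 0 0 0 0 0 40;0 0 0 0 0 -0.03 40;0 0 0 0 0 -0.07 100;0 0 0 0 0 -0.09 255;0 0 0 0 0 -0.09 255;0 0 0 0 0 -0.09 255'; python3 - <<'E'
from h import *
f=r.grab_frame("wrist");pile(f,62.5);print(r.sense()['eef_pos'])
E
```

```text
clock: 35.5
eef_pos: [528.5, -10.7, 18.8]
tcp_rot: [3.141, -0.0, 1.403]
contact_force: [-3.4, -1.3, 14.3]
opening: 0.535
grasp_force: 94.1
clock: 36.5
eef_pos: [527.7, -10.6, 107.0]
tcp_rot: [-3.14, 0.0, 1.403]
contact_force: [-1.0, -0.2, -0.3]
opening: 0.006
grasp_force: 0.0
pile ((0.06796455383300781, 0.18828582763671875), (89.72663879394531, 48.2285041809082), 89.8375473022461) 8765
plane [-4.00000e-04 -3.30000e-03  6.27718e+01]
[527.47464227 -10.58606283 106.65575222]
```

```bash
python3 -m creep '0 0 0 0 0 0.03 255;0 0 0 0 0 0.06 255;0 0 0 0 0 0.07 255;0 0 0 0 0 0.074 255;0 0 0 0 0 0.076 255;0 0 0 0 0 0.076 255;0 0 0 0 0 0.076 255'; python3 -m creep '0 0 0 0 0 0.001 255;0 0 0 0 0 0.002 255;0 0 0 0 0 0.002 255;0 0 0 0 0 0.002 255'; python3 -m creep '0 0 0 0 0 -0.05 255;0 0 0 0 0 -0.11 200;0 0 0 0 0 -0.17 100;0 0 0 0 0 -0.20 0;0 0 0 0 0 -0.20 0'; python3 - <<'E'
from h import *
f=r.grab_frame("wrist");pile(f,62.5);find(r.grab_frame("side"),amin=400);goto(560,-294,0)
E
```

```text
clock: 37.42
eef_pos: [527.9, -10.6, 33.2]
tcp_rot: [-3.141, 0.0, 1.403]
contact_force: [-5.7, 1.0, 11.1]
opening: 0.002
grasp_force: 5.1
clock: 37.92
eef_pos: [528.0, -10.6, 33.0]
tcp_rot: [-3.141, 0.0, 1.403]
contact_force: [-14.5, 0.1, 36.6]
opening: 0.003
grasp_force: 18.0
clock: 38.55
eef_pos: [530.3, -10.7, 233.5]
tcp_rot: [3.135, -0.001, 1.403]
contact_force: [0.1, -1.5, -0.4]
opening: 0.845
grasp_force: 0.0
pile ((-0.033245086669921875, -0.4131278991699219), (90.77166748046875, 48.17377471923828), 89.95800018310547) 4505
plane [-1.60000e-03 -3.50000e-03  6.27102e+01]
px [198. 206.] n 418 xy 320 182 short 53 long 112 shortdir -58 z 14.3 hsv [140. 140. 122.]
px [276. 255.] n 4062 xy 526 -13 short 230 long 275 shortdir -9 z 16.1 hsv [ 11. 157.  80.]
px [300. 338.] n 604 xy 561 -294 short 49 long 67 shortdir 0 z 14.0 hsv [ 14. 146. 131.]
shift mm [-274.1   78.6    0. ] turn -9.6 z rep 230.0
```

```bash
python3 -m creep '0 0 -5 -0.055 0.004 0 0;0 0 -9.6 -0.11 0.015 0 0;0 0 -9.6 -0.165 0.04 0 0;0 0 -9.6 -0.22 0.06 0 0;0 0 -9.6 -0.274 0.0785 0 0;0 0 -9.6 -0.274 0.0785 0.03 0;0 0 -9.6 -0.274 0.0785 0.06 0;0 0 -9.6 -0.274 0.0785 0.06 0';python3 -m creep '0 0 0 0 0 0 0';python3 - <<'E'
from h import *
f=r.grab_frame("wrist");save(f,'w12.png');find(f,amin=1500);goto(560,-294,0)
E
```

```text
clock: 39.65
eef_pos: [557.5, -292.8, 165.9]
tcp_rot: [-3.135, -0.003, 1.57]
contact_force: [-1.2, 0.8, 0.6]
opening: 1.002
grasp_force: 0.0
clock: 39.78
eef_pos: [560.2, -293.8, 170.0]
tcp_rot: [-3.141, -0.0, 1.571]
contact_force: [0.7, -0.9, 0.5]
opening: 0.996
grasp_force: 0.0
px [289.  10.] n 2704 xy 553 -152 short 22 long 140 shortdir 90 z 16.4 hsv [ 10. 153.  80.]
px [485.  97.] n 3063 xy 744 -218 short 75 long 75 shortdir -83 z 13.8 hsv [ 98.   7. 134.]
px [276. 179.] n 3594 xy 563 -294 short 48 long 67 shortdir -1 z 14.7 hsv [ 15. 140. 140.]
shift mm [-0.1 -0.6 -0. ] turn 0.0 z rep 170.7
```

Block d is still in place, at pixel (276,179) under the tool. I grasp it.

```bash
python3 -m creep '0 0 0 0 0.001 0.05 60;0 0 0 0 0.001 0.10 60;0 0 0 0 0.001 0.15 60;0 0 0 0 0.001 0.18 60;0 0 0 0 0.001 0.197 60;0 0 0 0 0.001 0.201 60;0 0 0 0 0.001 0.201 60' 60;python3 -m creep '0 0 0 0 0 0 255;0 0 0 0 0 0 255;0 0 0 0 0 0 255;0 0 0 0 0 0 255' 90;python3 -m creep '0 0 0 0 0 -0.03 255;0 0 0 0 0 -0.08 255;0 0 0 0 0 -0.13 255;0 0 0 0 0 -0.18 255;0 0 0 0 0 -0.24 255;0 0 0 0 0 -0.24 255' 90; python3 - <<'E'
from h import *
goto(528.7,-10.7,-9.6);s=r.sense();print(s['opening'],s['grasp_force'])
E
```

```text
clock: 40.7
eef_pos: [562.0, -294.3, -30.0]
tcp_rot: [3.14, 0.001, 1.571]
contact_force: [0.5, -0.9, 0.1]
opening: 0.761
grasp_force: 0.0
clock: 41.2
eef_pos: [562.2, -294.4, -29.1]
tcp_rot: [3.139, 0.001, 1.571]
contact_force: [-0.6, 0.2, 7.3]
opening: 0.533
grasp_force: 92.7
clock: 41.95
eef_pos: [564.1, -295.5, 215.6]
tcp_rot: [3.132, 0.005, 1.571]
contact_force: [-0.8, 0.6, -0.7]
opening: 0.534
grasp_force: 92.2
shift mm [284.8 -35.4  -1.8] turn 9.6 z rep 215.6
0.5340134888813691 92.21314787864685
```

```bash
python3 -m creep '0 0 3 0.05 -0.015 0 255;0 0 6 0.10 -0.03 0 255;0 0 9.6 0.15 -0.0355 0 255;0 0 9.6 0.2 -0.0355 0 255;0 0 9.6 0.25 -0.0355 0 255;0 0 9.6 0.285 -0.0355 0 255;0 0 9.6 0.285 -0.0355 0 255;0 0 9.6 0.285 -0.0355 0 255' 90
python3 - <<'E'
from h import *
s=r.sense();f=r.grab_frame("wrist");held(f,s['eef_pos'][2]+45)
E
```

```text
clock: 42.95
eef_pos: [525.3, -9.2, 208.7]
tcp_rot: [-3.141, 0.0, 1.404]
contact_force: [-0.1, -0.1, 0.2]
opening: 0.532
grasp_force: 92.1
held top 252.5 x [-26.6  20.6] y+ edge 35.5 5186
eef loc [ -3.8   1.  208.8] turn -0.018550846097724616
```

```bash
python3 -m creep '0 0 0 -0.002 0.0025 0.05 255;0 0 0 -0.002 0.0025 0.10 255;0 0 0 -0.002 0.0025 0.14 255;0 0 0 -0.002 0.0025 0.164 255;0 0 0 -0.002 0.0025 0.170 255;0 0 0 -0.002 0.0025 0.174 255;0 0 0 -0.002 0.0025 0.174 255' 90; python3 -m creep '0 0 0 0 0 0 255;0 0 0 0 0 0.001 255;0 0 0 0 0 0.001 255'
```

```text
clock: 43.88
eef_pos: [528.4, -11.5, 35.6]
tcp_rot: [3.14, -0.0, 1.403]
contact_force: [-0.3, 0.6, -0.7]
opening: 0.533
grasp_force: 92.2
clock: 44.25
eef_pos: [527.8, -11.2, 34.1]
tcp_rot: [3.141, -0.0, 1.403]
contact_force: [-0.1, -0.3, -0.7]
opening: 0.53
grasp_force: 92.2
```

```bash
python3 -m creep '0 0 0 -0.001 0.0005 0.001 255;0 0 0 -0.001 0.0005 0.002 255;0 0 0 -0.001 0.0005 0.002 255'; python3 -m creep '0 0 0 0 0 0 40;0 0 0 0 0 0 40;0 0 0 0 0 0 40;0 0 0 0 0 -0.03 40;0 0 0 0 0 -0.07 100;0 0 0 0 0 -0.09 255;0 0 0 0 0 -0.09 255;0 0 0 0 0 -0.09 255'; python3 - <<'E'
from h import *
f=r.grab_frame("wrist");pile(f,76.5);print(r.sense()['eef_pos'])
E
```

```text
clock: 44.62
eef_pos: [528.2, -12.3, 32.8]
tcp_rot: [3.141, -0.0, 1.403]
contact_force: [-3.5, 0.1, 13.4]
opening: 0.533
grasp_force: 93.8
clock: 45.62
eef_pos: [527.4, -12.3, 120.9]
tcp_rot: [-3.14, 0.0, 1.403]
contact_force: [0.3, 0.4, 0.7]
opening: 0.006
grasp_force: 0.0
pile ((0.015867233276367188, -0.4119300842285156), (66.66087341308594, 48.10444641113281), 89.54310607910156) 7197
plane [-1.10000e-03 -5.70000e-03  7.67302e+01]
[527.14999906 -12.2852419  120.65123164]
```

```bash
python3 -m creep '0 0 0 0 0 0.03 255;0 0 0 0 0 0.06 255;0 0 0 0 0 0.07 255;0 0 0 0 0 0.074 255;0 0 0 0 0 0.076 255;0 0 0 0 0 0.076 255;0 0 0 0 0 0.076 255'; python3 -m creep '0 0 0 0 0 0.001 255;0 0 0 0 0 0.002 255;0 0 0 0 0 0.002 255;0 0 0 0 0 0.002 255'; python3 -m creep '0 0 0 0 0 -0.05 255;0 0 0 0 0 -0.11 200;0 0 0 0 0 -0.17 110;0 0 0 0 0 -0.22 110;0 0 0 0 0 -0.22 110'; python3 - <<'E'
from h import *
f=r.grab_frame("wrist");pile(f,76.5)
L=loc(cloud(f));hsv=cv2.cvtColor(f['img'],cv2.COLOR_RGB2HSV)
q=L[(L[...,2]>205)&(L[...,2]<230)&(L[...,0]>60)&(L[...,0]<120)];print('handle',np.percentile(q,[1,50,99],axis=0).round(1))
p=loc(r.sense()['eef_pos']);print(p)
E
```

```text
clock: 46.55
eef_pos: [527.7, -12.3, 47.2]
tcp_rot: [-3.141, 0.0, 1.403]
contact_force: [-6.5, 0.2, 10.8]
opening: 0.001
grasp_force: 5.0
clock: 47.05
eef_pos: [527.8, -12.3, 47.0]
tcp_rot: [-3.141, 0.0, 1.403]
contact_force: [-12.8, 0.1, 35.2]
opening: -0.001
grasp_force: 17.4
clock: 47.68
eef_pos: [530.8, -12.4, 269.3]
tcp_rot: [3.132, -0.001, 1.403]
contact_force: [-0.3, -0.1, -0.7]
opening: 0.565
grasp_force: 0.0
pile ((-0.020755767822265625, -0.5374565124511719), (66.47379302978516, 48.05424880981445), 89.50284576416016) 2970
plane [-2.3000e-03 -3.3000e-03  7.6719e+01]
handle [[ 80.9 -62.3 207.5]
 [ 87.1  38.9 217.9]
 [ 97.7 115.2 220.5]]
[  0.51658716  -1.0893391  266.5871655 ]
```

The pile of four is centred and flat (within 0.6 mm), and the bar is still latched. Now I grip the handle.

```bash
python3 -m creep '0 0 0 0.013 0.045 0 110;0 0 0 0.026 0.089 0 110;0 0 0 0.026 0.089 0 110;0 0 0 0.026 0.089 0.03 110;0 0 0 0.026 0.089 0.07 110;0 0 0 0.026 0.089 0.103 110;0 0 0 0.026 0.089 0.103 110;0 0 0 0.026 0.089 0.103 110'; python3 -c "
from h import *
print(loc(r.sense()['eef_pos']))"; python3 -m creep '0 0 0 0 0 0 255;0 0 0 0 0 0 255;0 0 0 0 0 0 255;0 0 0 0 0 0 255;0 0 0 0 0 0 255' 60
```

```text
clock: 48.72
eef_pos: [620.2, -1.6, 161.8]
tcp_rot: [3.141, -0.0, 1.403]
contact_force: [-0.3, -0.2, 0.3]
opening: 0.57
grasp_force: 0.0
[ 88.28454275  24.69452817 161.83569633]
clock: 49.35
eef_pos: [621.7, -1.7, 162.5]
tcp_rot: [3.138, -0.0, 1.403]
contact_force: [1.9, -1.4, 6.9]
opening: 0.188
grasp_force: 58.6
```

```bash
python3 -m creep '0 0 0 0 0.008 0 255;0 0 0 0 0.016 0.001 255;0 0 0 0 0.024 0.002 255;0 0 0 0 0.030 0.003 255;0 0 0 0 0.030 0.003 255' 60; python3 -m creep '0 0 0 -0.007 0 0 255;0 0 0 -0.014 0 0 255;0 0 0 -0.021 0 0 255;0 0 0 -0.026 0 0 255;0 0 0 -0.027 0 0 255;0 0 0 -0.027 0 0 255' 60; python3 - <<'E'
from h import *
f=r.grab_frame("wrist");save(f,'w13.png');L=loc(cloud(f))
print(loc(r.sense()['eef_pos']))
q=L[(L[...,2]>195)&(L[...,2]<225)&(L[...,0]>80)&(L[...,0]<150)&(L[...,1]>40)];print('handle',np.percentile(q,[1,50,99.5],axis=0).round(1))
g=r.grab_frame("side");G=loc(cloud(g));q=G[(G[...,2]>195)&(G[...,2]<225)&(G[...,0]>80)&(G[...,0]<150)];print('handle',np.percentile(q,[.5,50,99.5],axis=0).round(1))
E
```

```text
clock: 49.98
eef_pos: [647.9, -6.1, 158.1]
tcp_rot: [-3.137, -0.0, 1.403]
contact_force: [-6.5, 1.5, 8.1]
opening: 0.187
grasp_force: 61.0
clock: 50.72
eef_pos: [643.2, -31.9, 158.2]
tcp_rot: [-3.137, -0.001, 1.403]
contact_force: [-6.7, 4.3, 7.3]
opening: 0.191
grasp_force: 60.9
[116.06871248  -1.31096015 158.17206444]
handle [[107.9  40.6 202.5]
 [116.3  66.  214.9]
 [124.9  91.8 217.6]]
handle [[ 92.9 -94.3 195.7]
 [114.6 -13.8 214. ]
 [136.   56.1 224.3]]
```

View pics/w13.png

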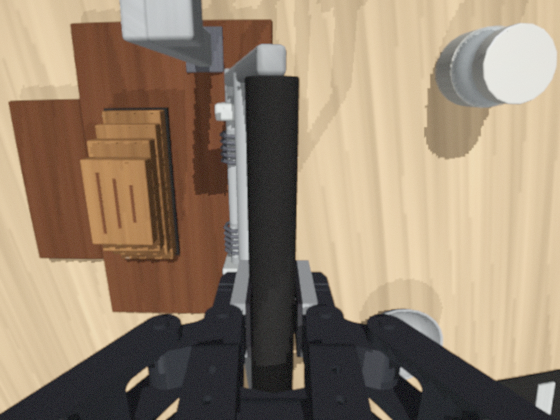

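The wrist view shows the +y arm's end at (258,62), clear of the lug at (165,25) on its inner side, and the pile is neat at (130,185). I lower the bar.

```bash
python3 -m creep '0 0 0 0 -0.026 -0.003 255;0 0 0 0 -0.052 -0.0015 255;0 0 0 0 -0.077 0.004 255;0 0 0 0 -0.101 0.013 255;0 0 0 0 -0.120 0.024 255;0 0 0 0 -0.1355 0.036 255;0 0 0 0 -0.147 0.047 255;0 0 0 0 -0.1555 0.0565 255' 40; python3 -c "
from h import *
print(loc(r.sense()['eef_pos']))"
```

```text
clock: 51.82
eef_pos: [490.8, -6.5, 101.1]
tcp_rot: [-3.141, -0.001, 1.403]
contact_force: [-2.0, 4.2, 3.2]
opening: 0.187
grasp_force: 64.5
[-38.42478369  -1.74058241 101.12879162]
```

```bash
python3 -m creep '0 0 0 0 -0.0075 0.0105 255;0 0 0 0 -0.0135 0.0195 255;0 0 0 0 -0.018 0.028 255;0 0 0 0 -0.021 0.034 255;0 0 0 0 -0.023 0.038 255;0 0 0 0 -0.023 0.038 255' 40; python3 -m creep '0 0 0 0 -0.0007 0.0015 255;0 0 0 0 -0.0012 0.003 255;0 0 0 0 -0.0012 0.003 255'; python3 -c "
from h import *
print(loc(r.sense()['eef_pos']))"
```

```text
clock: 52.58
eef_pos: [468.6, -2.8, 63.1]
tcp_rot: [-3.141, -0.001, 1.403]
contact_force: [-2.8, 4.4, 1.8]
opening: 0.187
grasp_force: 67.9
clock: 52.95
eef_pos: [467.3, -2.6, 60.0]
tcp_rot: [-3.14, -0.001, 1.403]
contact_force: [-0.2, 5.1, -5.2]
opening: 0.188
grasp_force: 68.4
[-62.22704114  -1.87879724  60.04110367]
```

```bash
python3 -m creep '0 0 0 0 -0.0005 0.001 255;0 0 0 0 -0.0008 0.002 255;0 0 0 0 -0.0008 0.002 255'; python3 -m creep '0 0 0 0 0 0 150;0 0 0 0 0 0 120;0 0 0 0 0 0 110;0 0 0 0 0 0 110;0 0 0 0 0 -0.06 110;0 0 0 0 0 -0.12 110;0 0 0 0 0 -0.18 110;0 0 0 0 0 -0.20 110' ; python3 - <<'E'
from h import *
f=r.grab_frame("wrist");save(f,'w14.png');L=loc(cloud(f))
q=L[(L[...,2]>95)&(L[...,2]<125)&(L[...,0]>-85)&(L[...,0]<-45)&(abs(L[...,1])<80)];print('handle',np.percentile(q,[1,50,99.5],axis=0).round(1))
pile(f,76.5,30)
E
```

```text
clock: 53.32
eef_pos: [466.5, -2.5, 58.0]
tcp_rot: [-3.14, -0.001, 1.403]
contact_force: [-0.5, 5.2, -3.0]
opening: 0.192
grasp_force: 68.4
clock: 54.32
eef_pos: [468.9, -3.2, 262.5]
tcp_rot: [3.136, -0.001, 1.403]
contact_force: [0.1, -0.8, -0.1]
opening: 0.569
grasp_force: 0.0
handle [[-72.1 -78.2 111. ]
 [-63.2   7.7 118. ]
 [-54.7  79.7 120.6]]
pile ((2.6118698120117188, 0.02790069580078125), (169.9609375, 54.01237869262695), 89.96564483642578) 2376
plane [ 6.30000e-03 -1.20000e-03  7.67103e+01]
```

View pics/w14.png

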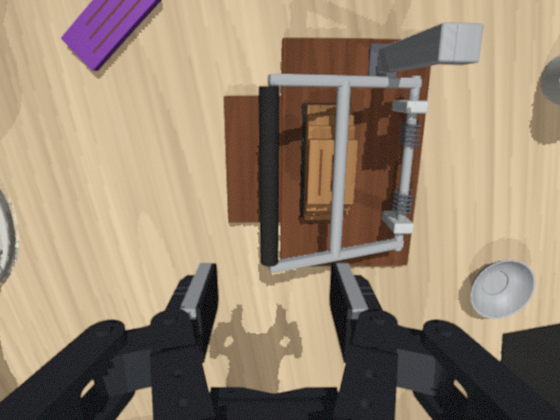

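The rod at (342,165) clamps the pile, the handle is at z 109.5 as computed for a 76 mm pile, and the bar is back clear of the post. One check of d's position under the rod, then I hand in.

```bash
python3 - <<'E'
from h import *
f=r.grab_frame("wrist");L=loc(cloud(f));hsv=cv2.cvtColor(f['img'],cv2.COLOR_RGB2HSV)
m=(abs(L[...,2]-76.5)<3)&(abs(L[...,0])<30)&(abs(L[...,1])<50)&(hsv[...,1]>90)
q=L[m];print(len(q),cv2.minAreaRect(np.ascontiguousarray(q[:,:2],dtype=np.float32)))
print(r.sense()['clock'],r.sign_off())
E
```

```text
2205 ((0.1779327392578125, -0.23802947998046875), (66.28621673583984, 48.61702346801758), 89.30322265625)
the job is handed in; nothing more can be done
54.425 None
```

The job is handed in at 54 s: blocks a, b, c and d are piled flat and centred on the pad, each pressed down, and clamped by the freed bar, with the tools and look-alikes left alone; the hand-in call returned no verdict.

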